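# Rake out the lost thumb nuts and reset the board holder's gib screw

## Robot

A 6-joint arm with a two-finger parallel gripper is mounted at the origin on the work surface. World frame = base frame: x ahead of the robot, y to its left, z up, the work surface at z = 0. Lengths are in m, angles in rad, forces in N, time in s.
With the tool pointing down it reaches from about 0.4 to 0.825 m from the base axis. Payload 7 kg.
Tool frame: the origin (TCP) lies on the centre line of the jaws, within the pads' length; the fingertips stand 19 mm ahead of it and the grasp point (between the pads) is the TCP; z points along the fingers, y is the line along which they close (so a half turn about z gives the same grasp; the last joint's range is limited). The gripper opens to 88 mm and grips with 3 to 60 N. Pads are 19 mm wide; open, the fingers measure 130 mm over their backs; the gripper's body (78 mm by 193 mm) begins 47 mm behind the grasp point.
Start: joints at [-0.855, 0.359, 0.012, 0, -1.224, -0.288], TCP at [0.28, -0.614, 0.246] pointing down, gripper open.
Joint ranges: [-3.07, 3.07], [-1.43, 2.12], [-1.02, 1.25], [-3.03, 1.67], [-3.05, -0], [-3.03, 3.03]. Speed limits (rad/s): [2.39, 2.39, 3.01, 3.14, 3.14, 3.14].

## Interface

Orientations are given as [roll, pitch, yaw] about the fixed x, y, z axes, in that order (R = Rz(yaw) Ry(pitch) Rx(roll)).
In Python, from station import arm, imaging, models gives the robot as it stands.
- The arm moves only by the tool play_rows, never from a script. Its arguments are lists of equal length, an entry for each row: "travel": the shift along the tool's x, y, z in units of 25 mm (1.0 is 25 mm), a list of three; "twist": the turn about the tool's z in units of 0.15 rad (1.0 is 0.15 rad). A call has 1 to 8 rows; each row shifts and turns the commanded pose from where the row before left it, along the tool's axes as they then stand; what a row does not reach is not made up. A row lasts 1/8 s, in which the tool goes at most 62.5 mm and 10.7 degrees, less where a joint would pass 70% of its speed; a pose out of reach is approached as far as the arm can. A call with a number of a shift or a turn outside -1 to 1 is refused whole. A call with a gripper value outside its range is refused whole. "fingers" is the opening, from 0 (shut) to 1 (fully open), set as the call begins (left out, the last holds). The fingers move at their own pace and stop on an object; "newtons" is the grip in N (left out, the last holds). Time passes only in rows, so rows that do not move let the fingers close. It gives the time, the measured TCP pose, the force, the opening and the grip force at its end, in the units of the state.
- arm.get_state(): the state, without advancing time (a new reading comes with each control period).
- imaging.grab_frame(name): name is "scene" or "top" or "wrist"; returns a dict with "pixels" (480x640x3 uint8, red, green, blue), "fx", "fy", "cx", "cy" (pixels), "R" (3x3) and "t" (3): a world point X has camera coordinates R X + t; the wrist camera has in their place "T_tool_cam" (4x4, takes a point from camera to tool coordinates, whose origin is the TCP and whose axes are the flange's). Camera axes: x right, y down, z forward; pixel columns grow to the right and rows downward; lengths in m; the calibration is good to about 2 mm. A picture is of the moment at which its call begins: read the wrist's pose just before it. There is no depth.
- arm.job_done(): hands the job in; it is judged then, once.
Trained networks look in the newest picture that a camera, given by its name, has taken for a name from the list of things; names that differ only in an ending like _2 or _b are one class to them, and where a whole thing is asked for, a point or a joint stands for the part that bears it (a point fixed in the world has none). Each returns a list of dicts, best first, with "confidence" (0 to 1); they miss things now and then, are a little off and sometimes report something else, mostly with a low value. They report only what shows in the picture. A call takes as long as a camera call. They do not tell look-alikes from the thing itself.
- models.boxes_of(name, camera): "extent" ([centre column, centre row, width, height] in pixels, round what is visible of it).
- models.silhouettes(name, camera): "pixels" (480x640 bool, what is visible of it) and "extent" ([centre column, centre row, width, height] in pixels, round what is visible of it).
The state is a dict: "t": time; "q": joint angles; "qd": joint speeds; "joint_efforts": joint torques, N m; "eef_pos": TCP position; "ee_rot": TCP orientation; "force": force on the tool from outside, world axes, zero at the start; "moment": the same for the moment, N m; "width": finger opening in m; "gripper_force": force on a finger pad.
Only numpy, scipy, OpenCV 4.12 (cv2) and the standard library are available. Lean on these libraries where they do the work, as an engineer would, in place of code of your own. Each camera call takes 0.05 s, during which the arm holds its last target. There are 200 camera calls.

## Task

The board holder has been stripped for cleaning and some of its brass thumb nuts have rolled under the clear riser: rake every one out with the long flat spudger, put them all in the steel parts dish, and lay the spudger back across both bars of its rest. Also reset the holder's sliding jaw: turn its gib wing screw clockwise until it bottoms, then back it off a quarter of a turn. Leave the other things on the bench where they are.

Things in the scene. Friction and masses are not known exactly. Their poses are not given: they have to be found in the camera images.
- riser: low clear acrylic riser, fixed, 220 mm deep (x), 396 mm wide (y), open front and back; board underside 56 mm, top 62 mm over the table; side panels' inner faces at y = +-190 mm, only nuts between them; a meter and a tin on its back half (x above +15 mm) reach 92 mm up. Origin: on the table under its centre; x points away from the robot: front edge at x = -110 mm
- nut0: brass knurled thumb nut: round head 16 mm across and 7 mm high, with an 11 mm collar on top, 11 mm high in all, 12 g; starts flat, collar up, on the table under the riser, 25 to 80 mm behind its front edge; three to five are there, an absent one reads None. Origin: centre of the head's flat face (underside; 11 mm up if it lies overturned)
- nut1: brass knurled thumb nut: round head 16 mm across and 7 mm high, with an 11 mm collar on top, 11 mm high in all, 12 g; starts flat, collar up, on the table under the riser, 25 to 80 mm behind its front edge; three to five are there, an absent one reads None. Origin: centre of the head's flat face (underside; 11 mm up if it lies overturned)
- nut2: brass knurled thumb nut: round head 16 mm across and 7 mm high, with an 11 mm collar on top, 11 mm high in all, 12 g; starts flat, collar up, on the table under the riser, 25 to 80 mm behind its front edge; three to five are there, an absent one reads None. Origin: centre of the head's flat face (underside; 11 mm up if it lies overturned)
- nut3: brass knurled thumb nut: round head 16 mm across and 7 mm high, with an 11 mm collar on top, 11 mm high in all, 12 g; starts flat, collar up, on the table under the riser, 25 to 80 mm behind its front edge; three to five are there, an absent one reads None. Origin: centre of the head's flat face (underside; 11 mm up if it lies overturned)
- nut4: brass knurled thumb nut: round head 16 mm across and 7 mm high, with an 11 mm collar on top, 11 mm high in all, 12 g; starts flat, collar up, on the table under the riser, 25 to 80 mm behind its front edge; three to five are there, an absent one reads None. Origin: centre of the head's flat face (underside; 11 mm up if it lies overturned)
- spudger: long flat spudger: wooden handle, x -60 to +50 mm, 18 mm wide, 26 mm high; a flat black strip 12 mm wide, 4 mm thick runs on to a flat crosswise head, x 169 to 183 mm, 70 mm wide (y), 6 mm high; all share one flat underside. 110 g, balance point at about x = 15 mm. Origin: underside of the handle where to grip it; x points to the head, z up
- rest: grey printed tool rest, fixed: base 110 (x) by 66 (y) by 4 mm with two cross bars 10 mm wide at x = -36 and +40 mm, tops 14 mm over the table, 8 mm high lugs on the bar ends (inner faces y = +-27 mm). The spudger's handle lies along x across both bars, near the origin; fingers fit between the bars. Origin: on the table under its centre
- dish: round stainless parts dish, loose, 350 g, 124 mm across the rim and 104 mm across the foot, 22 mm high, wall and floor 3 mm. Origin: centre of its underside
- holder: small circuit-board holder, fixed: grey base 96 (x) by 156 (y) by 8 mm, a fixed and a sliding aluminium jaw on two rods, jaw tops 34 mm over the table; the gib wing screw stands on the sliding jaw at y = +34 mm. Origin: on the table under its centre
- gib_grip (a point): middle of the wings of the gib wing screw, about 57 mm over the table, where to pinch them; the wings lie along this point's x axis, 38 mm long in all, 8 mm thick and 20 mm high (10 mm above and below the point); the screw's axis is vertical
- gib_screw (a joint): turn of the gib wing screw in rad: grows as it is turned clockwise seen from above (in); it bottoms hard at 6.0 and starts between 3.0 and 4.6; light even friction (0.07 N m), stays where it is left, sinks 0.2 mm per rad
- bottle: white solvent bottle with steel cap, 58 mm wide, 108 mm high; leave it alone. Origin: centre of its underside
- tape: roll of amber tape, 72 mm wide, 14 mm high; leave it alone. Origin: centre of its underside
- phone: phone lying face up, 72 (x) by 150 (y) by 8 mm; leave it alone. Origin: centre of its underside
- tub: small white tub with black lid, 42 mm wide, 30 mm high; leave it alone. Origin: centre of its underside
- driver: screwdriver lying down, 150 mm long; leave it alone. Origin: its middle, x along it
- syringe: capped flux syringe lying down, about 120 mm long (x) and 24 mm high; leave it alone. Origin: under its barrel
Not all that is in view belongs to the job. There is more than one size of the dish; the job needs the middle-sized.

How it is judged:
By the outcome, as a careful person would: the job done as asked, in the order asked, and still so for the second after the job is handed in, with the robot touching nothing.
Of nut0, nut1, nut2, nut3, nut4 only 3 to 5 are there at a start; the rules pass over those that are not, and their reading is None.
At some moment in a run one of nut0, nut1, nut2, nut3, nut4, spudger may be knocked a few centimetres aside while the robot is not near it.
Once in a run the grip may slacken for a moment while it holds something.
It also fails if it takes over 210 s, if anything falls off the work surface, if the arm or the gripper's body presses on something with over 40 N, if the wrist force passes 120 N, or if a joint passes its speed limit or range.

## Working session

There is one attempt and no reset: what is moved stays moved. The work goes in short steps, Python scripts to look and compute and a tool call to move; the robot and the scene stay as the last step left them, time stands still between calls to the robot, and variables do not carry over. Pictures are saved under pics/ and viewed, at most 15 in all, crops included, and the job is handed in when it is done.

Besides the shell and the picture viewer there is one more tool, called after "Request:" by a JSON object that holds its "op" and its "data", one argument or row to a line. play_rows: Moves the arm, as the interface text tells. Shifts and turns lie within -1 to 1; 1 stands for 25 mm of shift or 0.15 rad of turn. Its arguments: {"type":"object","properties":{"travel":{"type":"array","items":{"type":"array","items":{"type":"number"}}},"twist":{"type":"array","items":{"type":"number"}},"fingers":{"type":"number"},"newtons":{"type":"number"}},"required":["travel","twist"]}

```bash
mkdir -p pics; ls; python3 - <<'E'
from station import arm, imaging, models
import cv2
s=arm.get_state(); print({k:(v if not hasattr(v,'round') else v) for k,v in s.items()})
for n in ("scene","top"):
    f=imaging.grab_frame(n); cv2.imwrite(f"pics/{n}0.png",f["pixels"][:,:,::-1])
    print(n,f["fx"],f["cx"],f["cy"],f["R"],f["t"])
    for o in ("riser","nut0","spudger","rest","dish","holder","gib_grip","bottle","tape","phone","tub","driver","syringe"):
        print(o,[(round(float(d["confidence"]),2),[int(x) for x in d["extent"]]) for d in models.boxes_of(o,n)])
E
```

```text
pics
{'t': 0.0, 'q': array([-8.54886438e-01,  3.59383317e-01,  1.10824697e-02, -3.80916607e-04,
       -1.22408849e+00, -2.88139644e-01]), 'qd': array([-0.00034736,  0.00054482, -0.00060602,  0.00147476,  0.00056192,
       -0.00105165]), 'joint_efforts': array([ 1.07157219e-03, -5.82715917e+01,  2.93065041e+01,  6.99700803e+00,
        7.05625236e-03, -1.87296123e-04]), 'eef_pos': array([ 0.27984723, -0.61376278,  0.2446297 ]), 'ee_rot': array([ 3.13996355e+00, -1.09407121e-04, -2.71395204e+00]), 'force': array([ 0.30881739, -0.59050858,  0.22186651]), 'moment': array([-0.01588219, -0.0317336 ,  0.03443935]), 'gripper_force': 0.0, 'width': 0.087787394088304}
scene 457.0694291000236 321.46227690703387 241.2426705503188 [[-0.14851201  0.98885507  0.01047994]
 [ 0.6516621   0.10583051 -0.75109015]
 [-0.7438284  -0.10471653 -0.66011647]] [ 0.109944   -0.25123355  1.43883109]
riser [(0.94, [322, 358, 229, 148])]
nut0 []
spudger [(0.55, [216, 232, 97, 24])]
rest [(0.7, [239, 246, 47, 14])]
dish [(0.93, [167, 281, 53, 42]), (0.79, [232, 183, 59, 40]), (0.76, [136, 211, 38, 24])]
holder [(0
[... 391 characters left out ...]
59761 241.45155888541595 [[ 0.01378286 -0.9997043  -0.02003359]
 [-0.99888574 -0.01286163 -0.04540772]
 [ 0.04513663  0.02063711 -0.99876764]] [-0.05328447  0.45061314  1.36196818]
riser [(0.91, [296, 131, 160, 97])]
nut0 []
spudger [(0.88, [420, 255, 93, 25])]
rest [(0.95, [393, 247, 44, 25])]
dish [(0.82, [514, 276, 37, 37]), (0.75, [433, 345, 67, 66]), (0.67, [445, 188, 47, 50])]
holder [(0.68, [153, 220, 63, 41])]
gib_grip []
bottle [(0.71, [164, 154, 30, 29])]
tape [(0.75, [401, 145, 29, 27])]
phone [(0.88, [200, 301, 63, 34])]
tub [(0.59, [390, 200, 19, 19]), (0.21, [403, 145, 31, 30])]
driver [(0.79, [145, 287, 21, 23]), (0.58, [402, 143, 30, 26])]
syringe [(0.66, [517, 217, 32, 46])]
```

View pics/scene0.png

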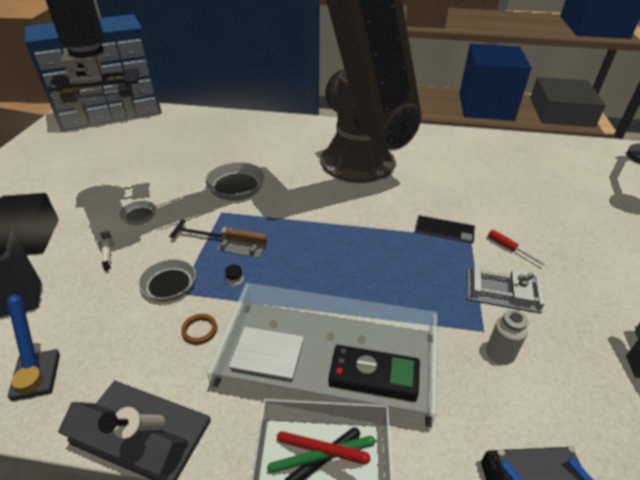

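View pics/top0.png

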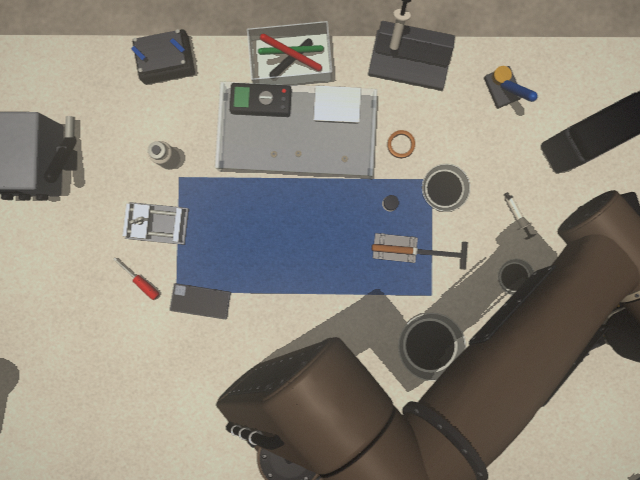

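Top view: the dishes are at (445,188) 47 px, (433,345) 67 px and (514,276) 37 px. At about 390 px/m the 124 mm dish should be about 48 px, so it is the one at (445,188). The nuts look to be at about (274,154), (298,154) and (345,159) under the riser. The spudger lies on its rest with its head towards -y.

```bash
cat > h.py <<'E'
from station import arm, imaging, models
import cv2, numpy as np
from scipy.spatial.transform import Rotation as Ro
def cam(f,st=None):
    if "R" in f: return np.array(f["R"]),np.array(f["t"])
    T=np.eye(4); T[:3,:3]=Ro.from_euler("xyz",st["ee_rot"]).as_matrix(); T[:3,3]=st["eef_pos"]
    W=np.linalg.inv(T@np.array(f["T_tool_cam"])); return W[:3,:3],W[:3,3]
def p2w(f,u,v,z,st=None):
    R,t=cam(f,st); d=R.T@np.array([(u-f["cx"])/f["fx"],(v-f["cy"])/f["fy"],1]); c=-R.T@t
    return (c+d*(z-c[2])/d[2])
def w2p(f,X,st=None):
    R,t=cam(f,st); c=R@np.array(X)+t; return np.array([f["fx"]*c[0]/c[2]+f["cx"],f["fy"]*c[1]/c[2]+f["cy"]])
def grab(n):
    st=arm.get_state(); return imaging.grab_frame(n),st
def go(x,y,z,yaw):
    """units from current pose: travel along tool axes, and twist"""
    s=arm.get_state(); R=Ro.from_euler("xyz",s["ee_rot"]).as_matrix()
    d=R.T@(np.array([x,y,z])-s["eef_pos"])/0.025
    dy=-(yaw-s["ee_rot"][2]); dy=(dy+np.pi)%(2*np.pi)-np.pi
    print("travel",d.round(2),"twist",round(dy/0.15,2)); return d
E
python3 - <<'E'
from h import *
f,st=grab("top"); P=f["pixels"]
q=lambda u,v,z:p2w(f,u,v,z)[:2].round(4)
for o,z in (("spudger",.03),("rest",.014),("dish",.022),("holder",.03),("riser",.062),("tub",.03),("phone",.008)):
    for d in models.silhouettes(o,"top")[:3]:
        if d["confidence"]<.4: continue
        m=np.argwhere(d["pixels"])[:,::-1].astype(np.float32); r=cv2.minAreaRect(m)
        print(o,round(d["confidence"],2),"c",q(*r[0],z),"corners",[q(*c,z).tolist() for c in cv2.boxPoints(r)])
a=cv2.resize(P[70:190,205:385],None,fx=4,fy=4,interpolation=cv2.INTER_CUBIC)
b=cv2.resize(P[160:300,355:535],None,fx=4,fy=4,interpolation=cv2.INTER_CUBIC)
cv2.imwrite("pics/riser.png",a[:,:,::-1]); cv2.imwrite("pics/rest.png",b[:,:,::-1])
for u,v in ((274,154),(298,154),(345,159)): print("nut",q(u,v,.01))
E
```

```text
spudger 0.72 c [ 0.4194 -0.3016] corners [[0.4507, -0.1818], [0.4538, -0.4207], [0.3884, -0.4208], [0.3851, -0.1824]]
rest 0.72 c [ 0.4387 -0.2422] corners [[0.411, -0.1846], [0.4771, -0.1913], [0.4663, -0.2997], [0.4004, -0.2928]]
dish 0.67 c [ 0.1962 -0.3277] corners [[0.18, -0.2151], [0.3096, -0.3281], [0.2123, -0.44], [0.0836, -0.3272]]
dish 0.63 c [ 0.5938 -0.3706] corners [[0.6522, -0.3107], [0.6534, -0.4301], [0.5357, -0.4302], [0.5343, -0.3112]]
dish 0.6 c [ 0.3761 -0.5395] corners [[0.3677, -0.4818], [0.4343, -0.5472], [0.3845, -0.5971], [0.3182, -0.5318]]
holder 0.74 c [0.4925 0.3702] corners [[0.4526, 0.4541], [0.5466, 0.4475], [0.5324, 0.2863], [0.4387, 0.2933]]
riser 0.94 c [0.7293 0.0131] corners [[0.6222, 0.215], [0.8525, 0.2096], [0.8366, -0.189], [0.6079, -0.1806]]
tub 0.54 c [ 0.5518 -0.2284] corners [[0.5408, -0.2017], [0.5797, -0.2206], [0.5628, -0.2552], [0.5239, -0.2362]]
phone 0.91 c [0.2945 0.2567] corners [[0.27, 0.3351], [0.3409, 0.325], [0.3189, 0.1785], [0.2482, 0.1888]]
nut [0.6769 0.0699]
nut [0.6775 0.0076]
nut [ 0.6656 -0.1143]
```

View pics/riser.png

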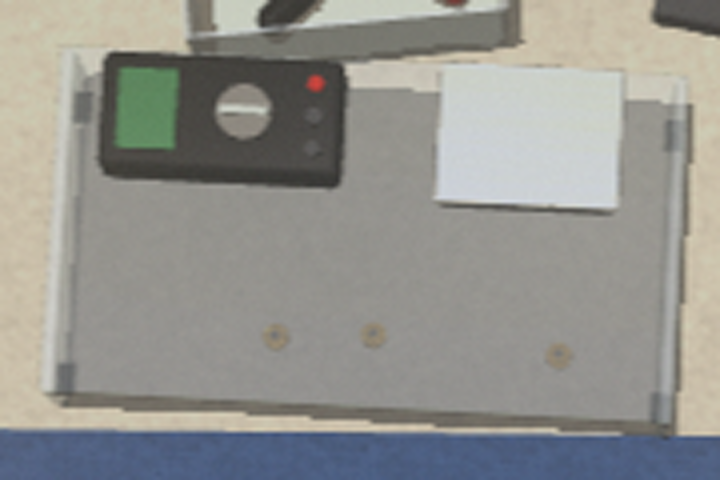

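View pics/rest.png

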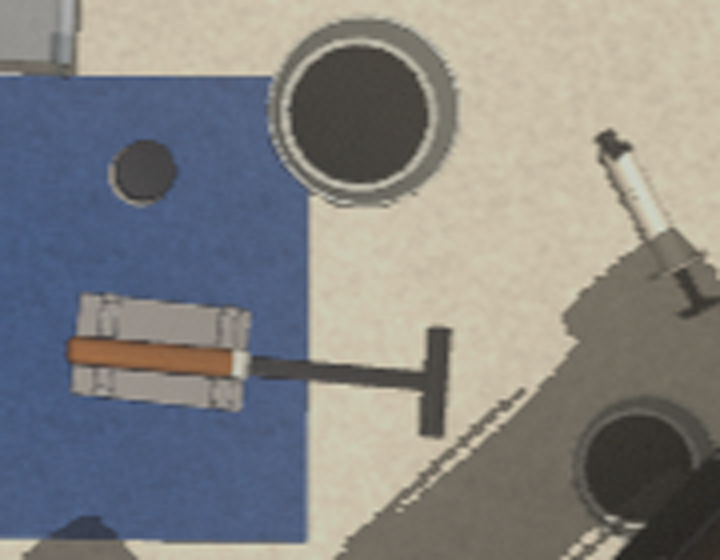

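The crop shows exactly three nuts, at (274,154), (298,154) and (345,159). The dish at (445,188) spans about 119-124 mm across, so it is the middle-sized one. The handle runs from (372,247) to (416,251), with the head at (463,255).

```bash
python3 - <<'E'
from h import *
f,st=grab("top")
a=p2w(f,372.5,247.5,.04); b=p2w(f,416.2,250.9,.04); h=p2w(f,463.3,255.6,.02); 
print(a,b,np.linalg.norm(a-b)); d=(h-a)[:2]; L=np.linalg.norm(d); d/=L
o=a[:2]+60*d/1000; print("L",L,"origin",o,"yaw",np.arctan2(d[1],d[0]))
o2=h[:2]-.176*d; print(o2)
yaw=np.arctan2(d[1],d[0]); go(*o,.13,yaw)
E
```

```text
[ 0.43649103 -0.1848964   0.04      ] [ 0.4294064  -0.29415721  0.04      ] 0.1094902631245978
L 0.23218145715150326 origin [ 0.43214161 -0.24473854] yaw -1.643350399754824
[ 0.43241841 -0.24093005]
travel [-11.67  10.92   4.62] twist -7.14
```

Request:
{"op": "play_rows", "data": {
  "travel": [
    [-0.97,0.91,0],
    [-0.97,0.91,0],
    [-0.97,0.91,0],
    [-0.97,0.91,0],
    [-0.97,0.91,0.2],
    [-0.97,0.91,0.2]
  ],
  "twist": [0,0,0,0,0,0],
  "fingers": 0.5,
  "newtons": 40
}}

```text
t: 2.6
eef_pos: [0.3561, -0.4286, 0.2357]
ee_rot: [-3.141, 0.0, -2.714]
force: [0.8, 0.0, 0.2]
width: 0.0444
gripper_force: 0.0
```

Request:
{"op": "play_rows", "data": {
  "travel": [
    [-0.97,0.91,0.2],
    [-0.97,0.91,0.2],
    [-0.97,0.91,0.2],
    [-0.97,0.91,0.2],
    [-0.97,0.91,0.2],
    [-0.97,0.91,0.2]
  ],
  "twist": [0,0,0,0,0,0]
}}

```text
t: 3.35
eef_pos: [0.4319, -0.244, 0.2057]
ee_rot: [-3.141, 0.0, -2.714]
force: [0.8, 0.5, 0.6]
width: 0.0436
gripper_force: 0.0
```

Request:
{"op": "play_rows", "data": {
  "travel": [
    [0,0,0],
    [0,0,0],
    [0,0,0],
    [0,0,0],
    [0,0,0],
    [0,0,0],
    [0,0,0],
    [0,0,0]
  ],
  "twist": [-0.9,-0.9,-0.9,-0.9,-0.9,-0.9,-0.9,-0.85]
}}

```text
t: 4.35
eef_pos: [0.4316, -0.245, 0.2057]
ee_rot: [-3.141, -0.0, -1.637]
force: [-0.7, -0.4, 0.5]
width: 0.044
gripper_force: 0.0
```

```bash
python3 - <<'E'
from h import *
f,s=grab("wrist"); print(s["eef_pos"],s["ee_rot"],s["q"])
cv2.imwrite("pics/w1.png",f["pixels"][:,:,::-1]); print(np.array(f["T_tool_cam"]).round(3).tolist(),f["fx"])
for o in ("spudger","rest"):
  for d in models.silhouettes(o,"wrist")[:2]: print(o,d["confidence"],[int(x) for x in d["extent"]])
print(w2p(f,[.4321,-.243,.04],s))
go(.4322,-.243,.037,-1.645)
E
```

```text
[ 0.43158121 -0.24504528  0.20572038] [-3.14123651e+00 -3.33413999e-05 -1.63698264e+00] [-1.19590202e-01  9.45289507e-02 -4.31950293e-01  1.65239990e-05
 -1.04395967e+00  5.33955839e-02]
[[-0.001, -0.953, -0.304, 0.083], [1.0, -0.0, -0.002, -0.001], [0.001, -0.304, 0.953, -0.14], [0.0, 0.0, 0.0, 1.0]] 340.7155408721221
spudger 0.96 [311, 148, 82, 284]
rest 0.63 [308, 214, 70, 100]
[318.18984841 227.79633165]
travel [-0.08 -0.02  6.75] twist 0.01
```

View pics/w1.png

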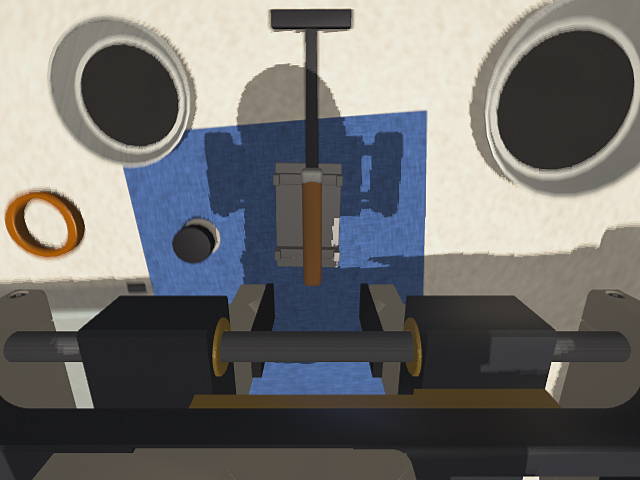

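```bash
python3 - <<'E'
from h import *
f,s=grab("wrist")
m=[d for d in models.silhouettes("spudger","wrist")][0]["pixels"]
for v in (100,130,190,220,250,275):
    c=np.where(m[v])[0]; z=.018 if v<160 else .04
    print(v,c.min(),c.max(),p2w(f,(c.min()+c.max()+1)/2,v,z,s).round(4))
h=p2w(f,311,8,.02,s); h2=p2w(f,311,21,.02,s); e=p2w(f,312,285,.04,s); print(h,h2,e)
t,_=grab("top"); R=models.boxes_of("nut0","wrist"); print(len(R))
E
```

```text
100 305 318 [ 0.4295 -0.3551  0.018 ]
130 307 318 [ 0.4305 -0.3297  0.018 ]
190 303 320 [ 0.4351 -0.2785  0.04  ]
220 302 321 [ 0.4372 -0.2509  0.04  ]
250 302 320 [ 0.44   -0.2217  0.04  ]
275 303 319 [ 0.442 -0.196  0.04 ]
[ 0.42482447 -0.42497637  0.02      ] [ 0.42555474 -0.41569202  0.02      ] [ 0.44233678 -0.18537852  0.04      ]
0
```

Request:
{"op": "play_rows", "data": {
  "travel": [
    [-0.09,-0.19,0.75],
    [0,0,1],
    [0,0,1],
    [0,0,1],
    [0,0,1],
    [0,0,1],
    [0,0,0.6],
    [0,0,0.4]
  ],
  "twist": [0.05,0,0,0,0,0,0,0]
}}

```text
t: 5.7
eef_pos: [0.4362, -0.2431, 0.0361]
ee_rot: [3.141, -0.0, -1.65]
force: [-0.6, 0.3, -0.5]
width: 0.0436
gripper_force: 0.0
```

Request:
{"op": "play_rows", "data": {
  "travel": [
    [0,0,0],
    [0,0,0],
    [0,0,0],
    [0,0,0],
    [0,0,0],
    [0,0,0]
  ],
  "twist": [0,0,0,0,0,0],
  "fingers": 0,
  "newtons": 40
}}

```text
t: 6.45
eef_pos: [0.4368, -0.2432, 0.0374]
ee_rot: [-3.141, -0.0, -1.649]
force: [-0.3, 1.3, 5.5]
width: 0.0179
gripper_force: 40.0
```

Request:
{"op": "play_rows", "data": {
  "travel": [
    [0,0,-0.4],
    [0,0,-0.8],
    [0,0,-1],
    [0,0,-1],
    [0,0,0],
    [0,0,0]
  ],
  "twist": [0,0,0,0,0,0]
}}

```text
t: 7.2
eef_pos: [0.4359, -0.243, 0.1166]
ee_rot: [3.141, 0.0, -1.649]
force: [-0.4, -0.8, -0.5]
width: 0.0178
gripper_force: 40.0
```

```bash
python3 - <<'E'
from h import *
f,s=grab("wrist"); print(s["eef_pos"],s["ee_rot"],s["width"],s["gripper_force"],s["force"])
cv2.imwrite("pics/w2.png",f["pixels"][:,:,::-1])
m=models.silhouettes("spudger","wrist"); print([(d["confidence"],[int(x) for x in d["extent"]]) for d in m])
# expected head corners if underside 23mm under TCP, origin at TCP
R=Ro.from_euler("xyz",s["ee_rot"]).as_matrix()
for p in ((.169,-.035,.017),(.169,.035,.017),(.183,-.035,.017),(.183,.035,.017)):
    print(w2p(f,s["eef_pos"]+R@np.array(p),s).round(1))
E
```

```text
[ 0.43593724 -0.24296401  0.1165614 ] [ 3.14131225e+00  3.55450655e-04 -1.64913936e+00] 0.017817273374181708 39.99839544296265 [-0.43217262 -0.82859755 -0.5419687 ]
[(0.8, [315, 198, 51, 396])]
[ 223.6 -118.8]
[ 417.6 -119.2]
[ 220.3 -169.9]
[ 421.2 -170.4]
```

View pics/w2.png

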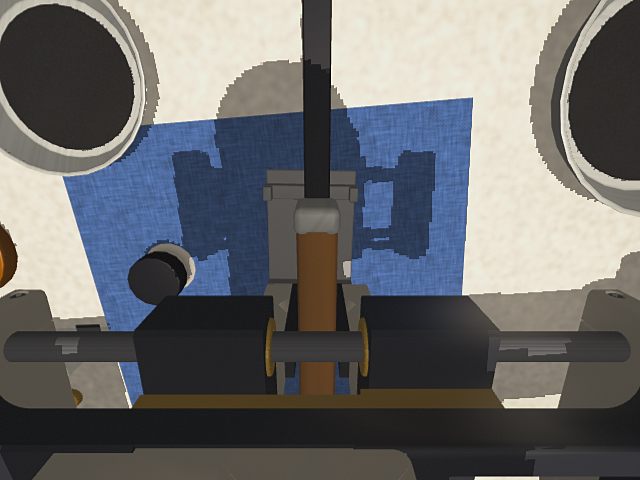

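Request:
{"op": "play_rows", "data": {
  "travel": [
    [0,0,0],
    [0,0,0],
    [0,0,0],
    [0,0,0],
    [0,0,0],
    [0,0,0],
    [0,0,0],
    [0,0,0]
  ],
  "twist": [-0.9,-0.9,-0.9,-0.9,-0.9,-0.9,-0.9,-0.9]
}}

```text
t: 8.3
eef_pos: [0.4359, -0.243, 0.1158]
ee_rot: [3.141, 0.002, -0.564]
force: [-0.0, 1.0, -0.6]
width: 0.0176
gripper_force: 40.0
```

Request:
{"op": "play_rows", "data": {
  "travel": [
    [0,0,0],
    [0,0,0],
    [0,0,0],
    [0,0,0],
    [-0.45,-1,0],
    [-0.45,-1,0],
    [-0.45,-1,0],
    [-0.45,-1,0]
  ],
  "twist": [-0.9,-0.9,-0.9,-0.85,0,0,0,0]
}}

```text
t: 9.3
eef_pos: [0.3942, -0.1409, 0.116]
ee_rot: [3.141, 0.002, -0.037]
force: [0.0, 0.7, -0.4]
width: 0.0178
gripper_force: 40.0
```

Request:
{"op": "play_rows", "data": {
  "travel": [
    [0,-1,0],
    [0,-1,0],
    [0,-0.4,0.3],
    [0,0,0.5],
    [0,0,0],
    [0,0,0]
  ],
  "twist": [0,0,0,0,0,0]
}}

```text
t: 10.05
eef_pos: [0.3971, -0.0822, 0.0965]
ee_rot: [3.141, 0.001, -0.037]
force: [0.9, 0.1, -1.8]
width: 0.0177
gripper_force: 40.0
```

```bash
python3 - <<'E'
from h import *
f,s=grab("top"); print(s["eef_pos"],s["ee_rot"],s["width"],s["gripper_force"])
m=models.silhouettes("spudger","top"); print([(d["confidence"],[int(x) for x in d["extent"]]) for d in m])
R=Ro.from_euler("xyz",s["ee_rot"]).as_matrix()
E=np.array([w2p(f,s["eef_pos"]+R@np.array(p)) for p in ((.169,-.035,.017),(.169,.035,.017),(.183,.035,.017),(.183,-.035,.017))])
print(E.round(1).tolist())
P=f["pixels"].copy()
w,_=grab("wrist"); 
a=cv2.resize(P[110:300,205:455],None,fx=3,fy=3,interpolation=cv2.INTER_CUBIC)
cv2.polylines(a,[((E-[205,110])*3+1).astype(int)],True,(255,0,0),1)
cv2.imwrite("pics/t3.png",a[:,:,::-1])
E
```

```text
[ 0.39705222 -0.08220062  0.0964671 ] [ 3.14113591e+00  1.07705613e-03 -3.70951759e-02] 0.017695046195582716 39.998483061790466
[(0.82, [336, 211, 24, 37]), (0.61, [517, 218, 28, 43])]
[[320.6, 192.9], [349.1, 194.3], [349.4, 188.6], [320.9, 187.3]]
```

View pics/t3.png

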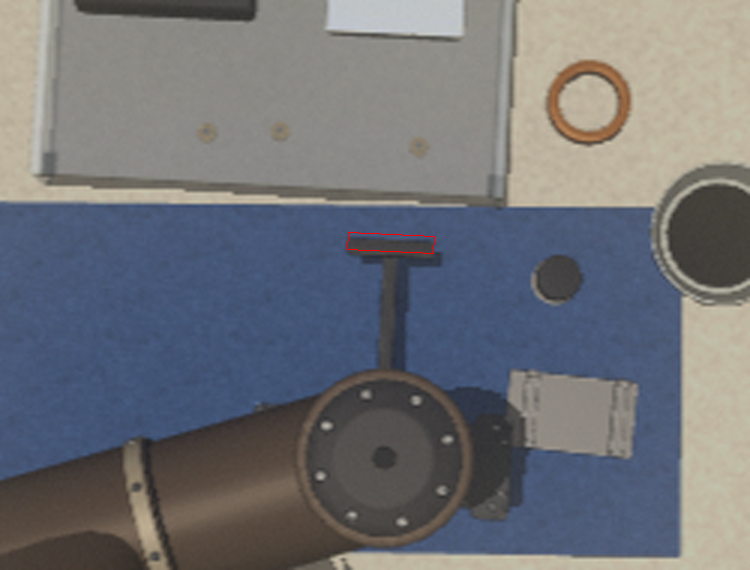

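Request:
{"op": "play_rows", "data": {
  "travel": [
    [0,0,0.8],
    [0,0,0.8],
    [0,0,0.42],
    [0.85,0,0],
    [1,0,0],
    [1,0,0],
    [1,0,0],
    [1,0,0]
  ],
  "twist": [0,0,0,0,0,0,0,0]
}}

```text
t: 11.2
eef_pos: [0.5195, -0.0862, 0.0466]
ee_rot: [3.142, -0.0, -0.036]
force: [-0.0, -0.5, -1.2]
width: 0.0175
gripper_force: 40.0
```

Request:
{"op": "play_rows", "data": {
  "travel": [
    [0,0,0],
    [0,0,0.4],
    [0,0,0.4],
    [0,0,0]
  ],
  "twist": [0,0,0,0]
}}

```text
t: 11.7
eef_pos: [0.5171, -0.0861, 0.0252]
ee_rot: [3.141, 0.002, -0.036]
force: [-0.4, 0.8, -0.6]
width: 0.0175
gripper_force: 40.0
```

Now pull back slowly, lift, and move over to the second nut (Δv +78 mm).

Request:
{"op": "play_rows", "data": {
  "travel": [
    [-0.4,0,0],
    [-0.5,0,0],
    [-0.5,0,0],
    [-0.5,0,0],
    [-0.5,0,0],
    [-0.5,0,0],
    [-0.5,0,0],
    [-0.5,0,0]
  ],
  "twist": [0,0,0,0,0,0,0,0]
}}

```text
t: 12.7
eef_pos: [0.4202, -0.0824, 0.0263]
ee_rot: [-3.142, -0.0, -0.036]
force: [-0.3, 0.1, -0.6]
width: 0.0176
gripper_force: 40.0
```

Request:
{"op": "play_rows", "data": {
  "travel": [
    [-0.4,0,0],
    [-0.3,0,0],
    [-0.2,0,0],
    [0,0,0],
    [0.2,0,-0.4],
    [0,0,-1],
    [0,0,-0.8],
    [0,0,0]
  ],
  "twist": [0,0,0,0,0,0,0,0]
}}

```text
t: 13.7
eef_pos: [0.4054, -0.0815, 0.0832]
ee_rot: [-3.141, -0.004, -0.036]
force: [-0.1, -0.3, -0.4]
width: 0.0175
gripper_force: 40.0
```

```bash
cat > top.py <<'E'
from h import *
import sys
f,s=grab("top"); print(s["t"],s["eef_pos"].round(4),s["ee_rot"].round(3),round(s["width"],4),s["gripper_force"])
P=f["pixels"]; hsv=cv2.cvtColor(P,cv2.COLOR_RGB2HSV)
for d in models.boxes_of("nut0","top"): print("nut?",round(d["confidence"],2),np.round(d["extent"],1),p2w(f,*d["extent"][:2],.009).round(4))
u0,v0,u1,v1=[int(x) for x in sys.argv[2:6]]; k=int(sys.argv[6])
a=cv2.resize(P[v0:v1,u0:u1],None,fx=k,fy=k,interpolation=cv2.INTER_CUBIC)
cv2.imwrite(f"pics/{sys.argv[1]}.png",a[:,:,::-1])
E
python3 top.py t4 215 110 415 250 4
```

```text
13.7 [ 0.4054 -0.0815  0.0832] [-3.141 -0.004 -0.036] 0.0175 39.99942719936371
```

View pics/t4.png

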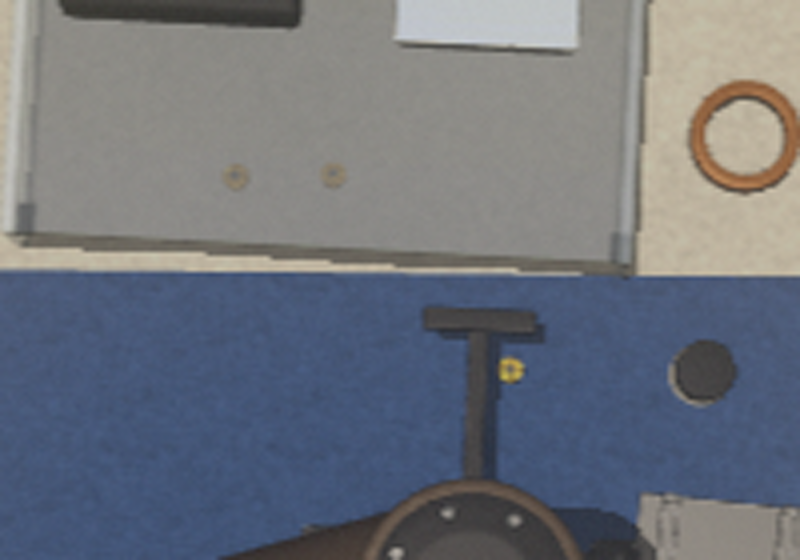

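The third nut is out at px (343,202). Next is the middle nut.

Request:
{"op": "play_rows", "data": {
  "travel": [
    [0,-0.8,0],
    [0,-0.8,0],
    [0,-0.8,0.2],
    [0,-0.68,0.7],
    [0.4,0,0.59],
    [0.9,0,0],
    [0.9,0,0],
    [0.9,0,0]
  ],
  "twist": [0,0,0,0,0,0,0,0]
}}

```text
t: 14.8
eef_pos: [0.484, -0.0079, 0.043]
ee_rot: [3.141, 0.002, -0.036]
force: [0.5, -0.2, -0.8]
width: 0.0176
gripper_force: 40.0
```

Request:
{"op": "play_rows", "data": {
  "travel": [
    [0.9,0,0],
    [0.84,0,0],
    [0,0,0],
    [0,0,0.4],
    [0,0,0.4],
    [0,0,0]
  ],
  "twist": [0,0,0,0,0,0]
}}

```text
t: 15.55
eef_pos: [0.5263, -0.0094, 0.0231]
ee_rot: [3.141, 0.001, -0.036]
force: [-0.9, -0.3, -1.0]
width: 0.018
gripper_force: 40.0
```

Request:
{"op": "play_rows", "data": {
  "travel": [
    [-0.4,0,0],
    [-0.5,0,0],
    [-0.5,0,0],
    [-0.5,0,0],
    [-0.5,0,0],
    [-0.5,0,0],
    [-0.5,0,0],
    [-0.5,0,0]
  ],
  "twist": [0,0,0,0,0,0,0,0]
}}

```text
t: 16.55
eef_pos: [0.429, -0.0057, 0.0241]
ee_rot: [-3.141, -0.0, -0.036]
force: [0.4, -0.5, -0.1]
width: 0.0178
gripper_force: 40.0
```

Request:
{"op": "play_rows", "data": {
  "travel": [
    [-0.4,0,0],
    [-0.4,0,0],
    [-0.2,0,0],
    [0,0,0],
    [0.2,0,-0.4],
    [0,0,-1],
    [0,0,-0.8],
    [0,0,0]
  ],
  "twist": [0,0,0,0,0,0,0,0]
}}

```text
t: 17.55
eef_pos: [0.4116, -0.0044, 0.0809]
ee_rot: [-3.14, -0.004, -0.036]
force: [0.4, -0.2, -1.6]
width: 0.0176
gripper_force: 40.0
```

```bash
python3 top.py t5 215 110 415 250 4; python3 - <<'E'
from h import *
import cv2
a=cv2.imread("pics/t5.png"); h=cv2.cvtColor(a,cv2.COLOR_BGR2HSV)
m=cv2.inRange(h,(18,90,70),(38,255,255)); n,_,st,c=cv2.connectedComponentsWithStats(m)
print([(st[i,4],(c[i]/4+[215,110]).round(1).tolist()) for i in range(1,n) if st[i,4]>25])
b=cv2.cvtColor(a,cv2.COLOR_BGR2LAB)[:160+80,:,2]; m=(b>cv2.medianBlur(b,51)+4).astype('uint8'); n,_,st,c=cv2.connectedComponentsWithStats(m)
print("under",[(st[i,4],(c[i]/4+[215,110]).round(1).tolist()) for i in range(1,n) if 100<st[i,4]<1500])
E
```

```text
17.55 [ 0.4116 -0.0044  0.0809] [-3.14  -0.004 -0.036] 0.0176 39.999123215675354
[(np.int32(412), [296.1, 199.1]), (np.int32(408), [342.5, 202.4])]
under [(np.int32(446), [273.8, 154.0])]
```

Request:
{"op": "play_rows", "data": {
  "travel": [
    [0,-0.8,0],
    [0,-0.9,0],
    [0,-0.9,0],
    [0,-0.9,0.2],
    [0,-0.72,0.6],
    [0.3,0,0.5],
    [0.9,0,0],
    [0.9,0,0]
  ],
  "twist": [0,0,0,0,0,0,0,0]
}}

```text
t: 18.65
eef_pos: [0.4665, 0.0977, 0.0455]
ee_rot: [3.14, 0.002, -0.036]
force: [0.5, 0.5, -0.8]
width: 0.0178
gripper_force: 40.0
```

Request:
{"op": "play_rows", "data": {
  "travel": [
    [0.9,0,0],
    [0.9,0,0],
    [0.68,0,0],
    [0,0,0],
    [0,0,0.4],
    [0,0,0.4],
    [0,0,0]
  ],
  "twist": [0,0,0,0,0,0,0]
}}

```text
t: 19.52
eef_pos: [0.5269, 0.0959, 0.0254]
ee_rot: [3.14, 0.002, -0.036]
force: [-0.2, 0.4, -0.6]
width: 0.0177
gripper_force: 40.0
```

Request:
{"op": "play_rows", "data": {
  "travel": [
    [-0.4,0,0],
    [-0.5,0,0],
    [-0.5,0,0],
    [-0.5,0,0],
    [-0.5,0,0],
    [-0.5,0,0],
    [-0.5,0,0],
    [-0.5,0,0]
  ],
  "twist": [0,0,0,0,0,0,0,0]
}}

```text
t: 20.52
eef_pos: [0.4298, 0.0999, 0.0266]
ee_rot: [-3.142, -0.0, -0.036]
force: [-0.9, 0.1, -0.7]
width: 0.0177
gripper_force: 40.0
```

Request:
{"op": "play_rows", "data": {
  "travel": [
    [-0.4,0,0],
    [-0.3,0,0],
    [-0.2,0,0],
    [0,0,0],
    [0.2,0,-0.4],
    [0,0,-1],
    [0,0,-0.8],
    [0,0,0]
  ],
  "twist": [0,0,0,0,0,0,0,0]
}}

```text
t: 21.52
eef_pos: [0.4147, 0.1012, 0.0834]
ee_rot: [-3.139, -0.003, -0.036]
force: [0.2, -0.7, -0.7]
width: 0.0179
gripper_force: 40.0
```

```bash
cat > nuts.py <<'E'
from h import *
def nuts():
    f,s=grab("top"); P=f["pixels"][140:260,215:420]
    a=cv2.resize(P,None,fx=4,fy=4,interpolation=cv2.INTER_CUBIC)
    m=cv2.inRange(cv2.cvtColor(a,cv2.COLOR_RGB2HSV),(18,90,70),(38,255,255)); n,_,st,c=cv2.connectedComponentsWithStats(m)
    r=[(int(st[i,4]),(c[i]/4+[215,140]).round(1),p2w(f,*(c[i]/4+[215,140]),.009)[:2].round(4)) for i in range(1,n) if st[i,4]>60]
    b=cv2.cvtColor(a,cv2.COLOR_RGB2LAB)[:120,:,2]; m=(b>cv2.medianBlur(b,51)+4).astype('uint8'); n,_,st,c=cv2.connectedComponentsWithStats(m)
    print("under",[(st[i,4],(c[i]/4+[215,140]).round(1).tolist()) for i in range(1,n) if 100<st[i,4]<1500])
    for x in r: print(*x)
    print(s["t"],s["eef_pos"].round(4),s["ee_rot"].round(3),s["width"])
    return f,s
if __name__=="__main__": nuts()
E
python3 nuts.py
```

```text
under []
419 [271.6 198. ] [0.5623 0.0741]
412 [296.1 199. ] [0.5603 0.0107]
389 [342.2 220.7] [ 0.5056 -0.1088]
21.525 [0.4147 0.1012 0.0834] [-3.139e+00 -3.000e-03 -3.600e-02] 0.017925619383448416
```

All three nuts are out and none is left under the riser. One of them was knocked aside to px (342,221). Next, return the spudger to its rest.

Request:
{"op": "play_rows", "data": {
  "travel": [
    [0.1,0.98,-0.2],
    [0.1,0.98,-0.2],
    [0.1,0.98,-0.2],
    [0.1,0.98,-0.2],
    [0.1,0.98,-0.2],
    [0.1,0.98,0],
    [0.1,0.98,0]
  ],
  "twist": [0,0,0,0,0,0,0]
}}

```text
t: 22.45
eef_pos: [0.4242, -0.0726, 0.106]
ee_rot: [3.141, 0.001, -0.037]
force: [0.3, 0.1, -0.4]
width: 0.0179
gripper_force: 40.0
```

Request:
{"op": "play_rows", "data": {
  "travel": [
    [0.1,0.98,0],
    [0.1,0.98,0],
    [0.1,0.98,0],
    [0.1,0.98,0],
    [0.1,0.98,0],
    [0.1,0.98,0],
    [0.1,0.98,0]
  ],
  "twist": [0,0,0,0,0,0,0]
}}

```text
t: 23.32
eef_pos: [0.4353, -0.2445, 0.1057]
ee_rot: [-3.141, 0.002, -0.037]
force: [0.0, 0.1, -2.1]
width: 0.0172
gripper_force: 40.0
```

Request:
{"op": "play_rows", "data": {
  "travel": [
    [0,0,0],
    [0,0,0],
    [0,0,0],
    [0,0,0],
    [0,0,0],
    [0,0,0],
    [0,0,0],
    [0,0,0]
  ],
  "twist": [0.9,0.9,0.9,0.9,0.9,0.9,0.9,0.9]
}}

```text
t: 24.32
eef_pos: [0.4352, -0.2437, 0.1056]
ee_rot: [3.14, 0.001, -1.121]
force: [0.1, -0.7, -0.3]
width: 0.0178
gripper_force: 40.0
```

Request:
{"op": "play_rows", "data": {
  "travel": [
    [0,0,0],
    [0,0,0],
    [0,0,0],
    [0,0,0],
    [0,0,0]
  ],
  "twist": [0.9,0.9,0.9,0.85,0]
}}

```text
t: 24.95
eef_pos: [0.4353, -0.2437, 0.1058]
ee_rot: [3.14, 0.0, -1.648]
force: [-0.6, -0.0, -0.7]
width: 0.0173
gripper_force: 40.0
```

```bash
python3 - <<'E'
from h import *
f,s=grab("wrist"); print(s["t"],s["eef_pos"],s["ee_rot"],s["width"])
# expected rest bars & spudger line vs picture
m=models.silhouettes("spudger","wrist"); print([(d["confidence"],[int(x) for x in d["extent"]]) for d in m][:2])
m=models.silhouettes("rest","wrist"); print([(d["confidence"],[int(x) for x in d["extent"]]) for d in m][:2])
cv2.imwrite("pics/w6.png",f["pixels"][:,:,::-1]); go(.4366,-.243,.0385,-1.649)
E
```

```text
24.95 [ 0.43526404 -0.24367866  0.10576321] [ 3.14007150e+00  1.76257334e-04 -1.64822400e+00] 0.01730412970858077
[(0.81, [316, 198, 51, 397])]
[(0.84, [310, 228, 99, 109])]
travel [-0.03 -0.04  2.71] twist 0.02
```

View pics/w6.png

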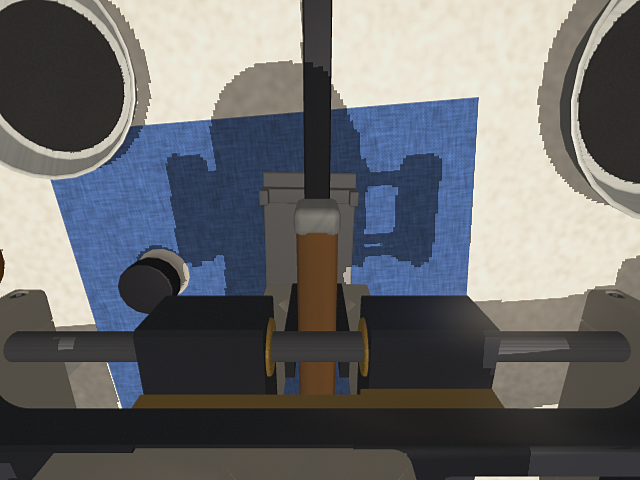

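The spudger still sits in the grip as it did when picked up, above its rest. I'll lower it.

Request:
{"op": "play_rows", "data": {
  "travel": [
    [-0.03,-0.04,0.6],
    [0,0,0.8],
    [0,0,0.7],
    [0,0,0.4],
    [0,0,0.15],
    [0,0,0.06],
    [0,0,0]
  ],
  "twist": [0,0,0,0,0,0,0]
}}

```text
t: 25.98
eef_pos: [0.437, -0.243, 0.0391]
ee_rot: [-3.141, -0.0, -1.649]
force: [-0.2, 0.7, 0.2]
width: 0.0171
gripper_force: 40.0
```

Request:
{"op": "play_rows", "data": {
  "travel": [
    [0,0,0.02],
    [0,0,0],
    [0,0,0]
  ],
  "twist": [0,0,0]
}}

```text
t: 26.35
eef_pos: [0.4368, -0.2429, 0.0385]
ee_rot: [-3.141, 0.0, -1.649]
force: [-0.2, -0.0, -0.2]
width: 0.0179
gripper_force: 40.0
```

Request:
{"op": "play_rows", "data": {
  "travel": [
    [0,0,0.05],
    [0,0,0.03],
    [0,0,0]
  ],
  "twist": [0,0,0]
}}

```text
t: 26.72
eef_pos: [0.4368, -0.2429, 0.0368]
ee_rot: [-3.141, -0.0, -1.649]
force: [-0.9, 2.0, 5.7]
width: 0.0179
gripper_force: 40.0
```

Request:
{"op": "play_rows", "data": {
  "travel": [
    [0,0,0],
    [0,0,0],
    [0,0,0],
    [0,0,0]
  ],
  "twist": [0,0,0,0],
  "fingers": 0.5
}}

```text
t: 27.22
eef_pos: [0.4367, -0.2429, 0.0362]
ee_rot: [3.141, 0.0, -1.649]
force: [-0.7, 0.3, 0.7]
width: 0.0429
gripper_force: 0.0
```

Request:
{"op": "play_rows", "data": {
  "travel": [
    [0,0,-0.5],
    [0,0,-1],
    [0,0,-1],
    [0,0,-1],
    [0,0,-1],
    [0,0,-1],
    [0,0,0],
    [0,0,0]
  ],
  "twist": [0,0,0,0,0,0,0,0]
}}

```text
t: 28.22
eef_pos: [0.4364, -0.2428, 0.174]
ee_rot: [-3.141, 0.0, -1.649]
force: [0.4, 0.4, -0.1]
width: 0.0438
gripper_force: 0.0
```

```bash
python3 - <<'E'
from h import *
from nuts import nuts
f,s=grab("wrist")
m=models.silhouettes("spudger","wrist")[0]["pixels"]
for v in (60,130,190,240):
    c=np.where(m[v])[0]
    if len(c): print(v,c.min(),c.max(),p2w(f,(c.min()+c.max()+1)/2,v,.018 if v<150 else .04,s).round(4))
nuts()
E
```

```text
60 310 324 [ 0.4268 -0.3786  0.018 ]
130 311 323 [ 0.4309 -0.3269  0.018 ]
190 307 327 [ 0.4345 -0.281   0.04  ]
240 306 325 [ 0.439 -0.239  0.04 ]
under []
359 [271.4 197.9] [0.5625 0.0749]
28.325 [ 0.4362 -0.2428  0.1733] [ 3.141  0.    -1.649] 0.04382510685836236
```

Request:
{"op": "play_rows", "data": {
  "travel": [
    [-0.93,-0.39,0],
    [-0.93,-0.39,0],
    [-0.93,-0.39,0],
    [-0.93,-0.39,0],
    [-0.93,-0.39,0],
    [-0.91,-0.39,0],
    [0,0,0],
    [0,0,0]
  ],
  "twist": [0,0,0,0,0,0,-0.9,-0.9],
  "fingers": 0.4
}}

```text
t: 29.38
eef_pos: [0.5056, -0.1085, 0.173]
ee_rot: [3.14, 0.0, -1.374]
force: [0.7, -0.6, -0.3]
width: 0.035
gripper_force: 0.0
```

Request:
{"op": "play_rows", "data": {
  "travel": [
    [0,0,0],
    [0,0,0],
    [0,0,0],
    [0,0,0],
    [0,0,0],
    [0,0,0],
    [0,0,0],
    [0,0,0]
  ],
  "twist": [-0.9,-0.9,-0.9,-0.9,-0.9,-0.9,-0.9,-0.9]
}}

```text
t: 30.38
eef_pos: [0.5055, -0.109, 0.1731]
ee_rot: [3.141, 0.001, -0.294]
force: [0.5, -0.5, -1.0]
width: 0.0351
gripper_force: 0.0
```

Request:
{"op": "play_rows", "data": {
  "travel": [
    [0,0,0.5],
    [0,0,0.5],
    [0,0,0]
  ],
  "twist": [-0.9,-0.85,0]
}}

```text
t: 30.75
eef_pos: [0.5049, -0.109, 0.1475]
ee_rot: [3.141, 0.003, -0.037]
force: [-0.6, -0.3, 0.6]
width: 0.0345
gripper_force: 0.0
```

```bash
cat > wn.py <<'E'
from h import *
import sys
def wn(save=None):
    f,s=grab("wrist"); P=f["pixels"]
    if save: cv2.imwrite(f"pics/{save}.png",P[:,:,::-1])
    print(s["t"],s["eef_pos"].round(4),s["ee_rot"].round(3),round(s["width"],4))
    for d in models.silhouettes("nut0","wrist"):
        # base of the nut: match the silhouette's box centre with a projected nut model
        e=d["extent"]; 
        if d["confidence"]<.3: continue
        def err(p):
            a=np.linspace(0,2*np.pi,24); Q=[w2p(f,[p[0]+r*np.cos(t),p[1]+r*np.sin(t),z],s) for r,z in ((.008,0),(.008,.007),(.0055,.011)) for t in a]
            Q=np.array(Q); lo,hi=Q.min(0),Q.max(0); return np.r_[(lo+hi)/2-e[:2],(hi-lo-e[2:])*.1]
        from scipy.optimize import least_squares
        r=least_squares(err,p2w(f,*e[:2],.005,s)[:2]); print("nut",round(d["confidence"],2),np.round(e,1),r.x.round(4),"res",r.fun.round(1)); 
        go(*r.x,.021,-.036)
if __name__=="__main__": wn(*sys.argv[1:])
E
python3 wn.py w7
```

```text
30.75 [ 0.5049 -0.109   0.1475] [ 3.141e+00  3.000e-03 -3.700e-02] 0.0345
nut 0.86 [ 89.8 166.4  25.9  23.7] [0.5691 0.0734] res [-0.  -0.  -0.  -0.3]
travel [ 2.25 -7.39  5.1 ] twist -0.02
nut 0.75 [166.9 169.6  24.1  21.3] [0.5642 0.0111] res [-0.  -0.  -0.1 -0.1]
travel [ 2.15 -4.89  5.11] twist -0.02
nut 0.54 [315.8 226.8  17.3  17.3] [ 0.5111 -0.1086] res [-0.   0.   0.1  0.3]
travel [ 0.21 -0.02  5.11] twist -0.02
```

View pics/w7.png

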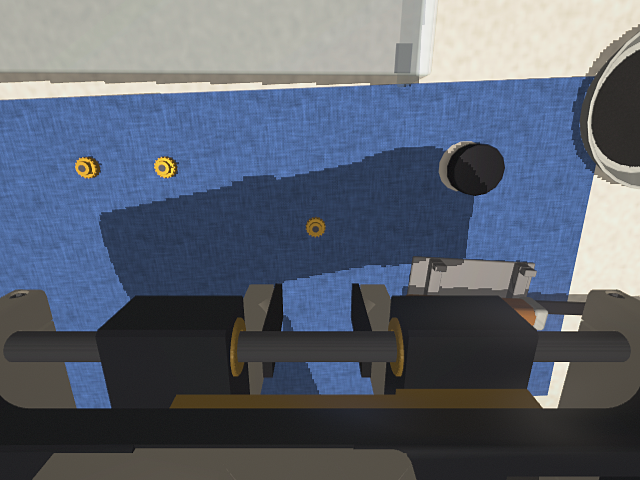

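The wrist view shows the nuts at (88,167), (165,168) and (316,228). Top-view x reads about 5 mm short of the wrist view, so I'll trust the wrist. Picking the nearest nut.

Request:
{"op": "play_rows", "data": {
  "travel": [
    [0.2,0,0.9],
    [0,0,1],
    [0,0,1],
    [0,0,1],
    [0,0,0.8],
    [0,0,0.25],
    [0,0,0.1],
    [0,0,0]
  ],
  "twist": [0,0,0,0,0,0,0,0]
}}

```text
t: 31.85
eef_pos: [0.5114, -0.109, 0.0232]
ee_rot: [-3.141, -0.001, -0.037]
force: [-0.7, -0.4, 1.0]
width: 0.0349
gripper_force: 0.0
```

Request:
{"op": "play_rows", "data": {
  "travel": [
    [0,0,0],
    [0,0,0],
    [0,0,0],
    [0,0,0],
    [0,0,0]
  ],
  "twist": [0,0,0,0,0],
  "fingers": 0,
  "newtons": 20
}}

```text
t: 32.48
eef_pos: [0.5111, -0.1091, 0.0229]
ee_rot: [-3.142, -0.001, -0.036]
force: [-0.6, 0.6, 4.5]
width: 0.0138
gripper_force: 20.0
```

Request:
{"op": "play_rows", "data": {
  "travel": [
    [0,0,-0.4],
    [0,0,-1],
    [0,0,-1],
    [0,0,-1],
    [0,0,0]
  ],
  "twist": [0,0,0,0,0]
}}

```text
t: 33.1
eef_pos: [0.5121, -0.109, 0.1099]
ee_rot: [-3.141, -0.004, -0.036]
force: [0.5, 0.7, -1.2]
width: 0.0136
gripper_force: 20.0
```

```bash
python3 - <<'E'
from h import *
go(.597,-.372,.10,-.036)
E
```

```text
travel [ 3.77 10.39  0.41] twist -0.0
```

Request:
{"op": "play_rows", "data": {
  "travel": [
    [0.3,0.94,0],
    [0.3,0.94,0],
    [0.3,0.94,0],
    [0.3,0.94,0],
    [0.3,0.94,0],
    [0.3,0.94,0]
  ],
  "twist": [0,0,0,0,0,0]
}}

```text
t: 33.85
eef_pos: [0.5504, -0.2523, 0.1069]
ee_rot: [-3.141, 0.001, -0.037]
force: [0.0, 0.8, -0.5]
width: 0.0138
gripper_force: 20.0
```

Request:
{"op": "play_rows", "data": {
  "travel": [
    [0.3,0.94,0],
    [0.3,0.94,0],
    [0.3,0.94,0],
    [0.3,0.94,0],
    [0.3,0.94,0],
    [0,0,0]
  ],
  "twist": [0,0,0,0,0,0]
}}

```text
t: 34.6
eef_pos: [0.5835, -0.3716, 0.1063]
ee_rot: [-3.141, 0.001, -0.038]
force: [0.3, 0.2, -0.3]
width: 0.0138
gripper_force: 20.0
```

```bash
python3 - <<'E'
from h import *
f,s=grab("wrist"); cv2.imwrite("pics/w8.png",f["pixels"][:,:,::-1]); print(s["eef_pos"],s["width"])
for d in models.silhouettes("dish","wrist"): print(d["confidence"],np.round(d["extent"]))
a=np.linspace(0,6.28,60)
P=f["pixels"].copy()
for c,col in (((.5938,-.3706),(255,0,0)),((.598,-.3706),(0,255,0))):
    Q=np.array([w2p(f,[c[0]+.062*np.cos(t),c[1]+.062*np.sin(t),.022],s) for t in a]).astype(int)
    cv2.polylines(P,[Q],True,col,1)
cv2.imwrite("pics/w8.png",P[:,:,::-1])
E
```

```text
[ 0.58345103 -0.37163221  0.10631621] 0.013842251733427699
0.62 [316. 221. 176. 150.]
0.53 [504. 478.  65.   4.]
```

View pics/w8.png

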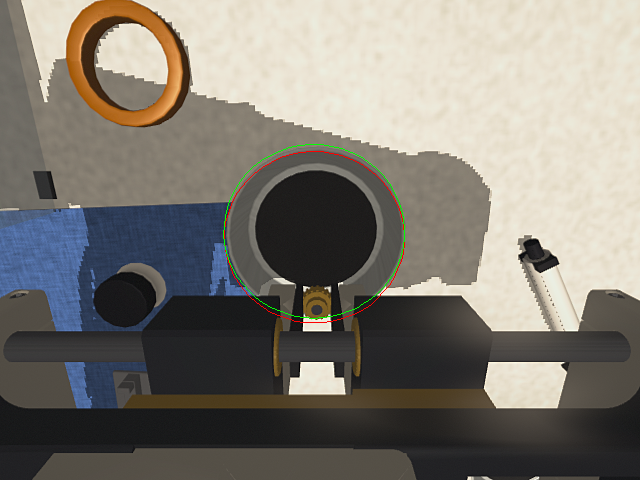

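The held nut shows at (316,302). The dish rim matches the green ring, centred on (0.598,-0.371). Lowering the nut into it.

Request:
{"op": "play_rows", "data": {
  "travel": [
    [0.6,0,0],
    [0.6,0,0],
    [0.1,0,0.8],
    [0,0,1],
    [0,0,0.8],
    [0,0,0.4],
    [0,0,0]
  ],
  "twist": [0,0,0,0,0,0,0]
}}

```text
t: 35.58
eef_pos: [0.616, -0.3715, 0.0315]
ee_rot: [-3.141, 0.002, -0.036]
force: [0.3, -0.3, -0.2]
width: 0.014
gripper_force: 20.0
```

Request:
{"op": "play_rows", "data": {
  "travel": [
    [0,0,0],
    [0,0,0],
    [0,0,0]
  ],
  "twist": [0,0,0],
  "fingers": 0.28
}}

```text
t: 35.95
eef_pos: [0.6167, -0.3717, 0.0333]
ee_rot: [3.141, -0.001, -0.036]
force: [0.7, 0.1, 0.3]
width: 0.0244
gripper_force: 0.0
```

Request:
{"op": "play_rows", "data": {
  "travel": [
    [0,0,-0.6],
    [0,0,-1],
    [0,0,-1],
    [0,0,-1],
    [0,0,-1],
    [-1,0,0],
    [-0.3,0,0],
    [0,0,0]
  ],
  "twist": [0,0,0,0,0,0,0,0]
}}

```text
t: 36.95
eef_pos: [0.5838, -0.3706, 0.1485]
ee_rot: [3.141, -0.001, -0.036]
force: [-0.2, -0.1, 0.2]
width: 0.0246
gripper_force: 0.0
```

```bash
python3 - <<'E'
from h import *
f,s=grab("wrist"); print(s["eef_pos"],s["width"])
for d in models.silhouettes("nut0","wrist"): print("nut",d["confidence"],np.round(d["extent"]),p2w(f,*d["extent"][:2],.008,s).round(4))
for d in models.silhouettes("dish","wrist"): print(d["confidence"],np.round(d["extent"]))
print(w2p(f,[.598,-.371,.022],s)); go(.5642,.0111,.12,-.036)
E
python3 nuts.py
```

```text
[ 0.58384997 -0.37056666  0.14845492] 0.02458228306526965
nut 0.85 [316. 199.  24.  15.] [ 0.6152 -0.3715  0.008 ]
0.86 [524. 399.  36.  17.]
0.85 [317. 219. 155. 150.]
[316.41662454 223.54937597]
travel [ -1.36 -15.22   1.1 ] twist -0.0
under []
404 [271.7 198. ] [0.5623 0.074 ]
406 [296.1 199. ] [0.5603 0.0107]
37.1 [ 0.5844 -0.3705  0.1475] [ 3.141  0.    -0.036] 0.024803805971151175
```

Request:
{"op": "play_rows", "data": {
  "travel": [
    [-0.09,-0.95,0],
    [-0.09,-0.95,0],
    [-0.09,-0.95,0],
    [-0.09,-0.95,0],
    [-0.09,-0.95,0],
    [-0.09,-0.95,0],
    [-0.09,-0.95,0],
    [-0.09,-0.95,0]
  ],
  "twist": [0,0,0,0,0,0,0,0],
  "fingers": 0.4
}}

```text
t: 38.15
eef_pos: [0.5726, -0.1778, 0.1479]
ee_rot: [-3.142, -0.0, -0.035]
force: [-0.5, -1.0, -0.6]
width: 0.035
gripper_force: 0.0
```

Request:
{"op": "play_rows", "data": {
  "travel": [
    [-0.08,-0.95,0],
    [-0.08,-0.95,0],
    [-0.08,-0.95,0],
    [-0.08,-0.95,0],
    [-0.08,-0.95,0],
    [-0.08,-0.95,0],
    [-0.08,-0.95,0],
    [-0.08,-0.95,0]
  ],
  "twist": [0,0,0,0,0,0,0,0]
}}

```text
t: 39.15
eef_pos: [0.5631, 0.0125, 0.1479]
ee_rot: [-3.141, -0.0, -0.035]
force: [0.5, 0.7, 0.3]
width: 0.0351
gripper_force: 0.0
```

```bash
python3 wn.py
```

```text
39.15 [0.5631 0.0125 0.1479] [-3.141 -0.    -0.035] 0.0351
nut 0.67 [318.8 232.1  24.   22.3] [0.5648 0.0106] res [ 0.  -0.  -0.5 -0.2]
travel [0.06 0.11 5.08] twist 0.02
nut 0.63 [245.4 231.1  19.1  21.8] [0.568 0.074] res [ 0.  -0.   0.1 -0.2]
travel [ 0.1  -2.43  5.08] twist 0.02
```

Request:
{"op": "play_rows", "data": {
  "travel": [
    [0.06,0.1,0.9],
    [0,0,1],
    [0,0,1],
    [0,0,1],
    [0,0,0.8],
    [0,0,0.3],
    [0,0,0.1],
    [0,0,0]
  ],
  "twist": [0,0,0,0,0,0,0,0]
}}

```text
t: 40.25
eef_pos: [0.5655, 0.0082, 0.0207]
ee_rot: [-3.141, -0.001, -0.036]
force: [-0.9, 0.1, 0.2]
width: 0.0353
gripper_force: 0.0
```

Request:
{"op": "play_rows", "data": {
  "travel": [
    [0,0,0],
    [0,0,0],
    [0,0,0],
    [0,0,0],
    [0,0,0]
  ],
  "twist": [0,0,0,0,0],
  "fingers": 0,
  "newtons": 20
}}

```text
t: 40.88
eef_pos: [0.5654, 0.0081, 0.0204]
ee_rot: [-3.141, -0.001, -0.036]
force: [0.0, -0.3, 5.7]
width: 0.0145
gripper_force: 20.0
```

Request:
{"op": "play_rows", "data": {
  "travel": [
    [0,0,-0.4],
    [0,0,-1],
    [0,0,-1],
    [0,0,-1],
    [0,0,0]
  ],
  "twist": [0,0,0,0,0]
}}

```text
t: 41.5
eef_pos: [0.5664, 0.0084, 0.1075]
ee_rot: [-3.14, -0.004, -0.036]
force: [-0.5, -0.8, 0.1]
width: 0.0143
gripper_force: 20.0
```

```bash
python3 - <<'E'
from h import *
go(.596,-.371,.105,-.036)
E
```

```text
travel [ 1.73 15.12  0.09] twist -0.0
```

Request:
{"op": "play_rows", "data": {
  "travel": [
    [0.11,0.94,0],
    [0.11,0.95,0],
    [0.11,0.95,0],
    [0.11,0.95,0],
    [0.11,0.95,0],
    [0.11,0.95,0],
    [0.11,0.95,0],
    [0.11,0.95,0]
  ],
  "twist": [0,0,0,0,0,0,0,0]
}}

```text
t: 42.5
eef_pos: [0.5797, -0.1831, 0.1044]
ee_rot: [-3.141, 0.001, -0.037]
force: [0.4, -0.0, 0.2]
width: 0.0147
gripper_force: 20.0
```

Request:
{"op": "play_rows", "data": {
  "travel": [
    [0.11,0.94,0],
    [0.11,0.94,0],
    [0.11,0.94,0],
    [0.11,0.94,0],
    [0.11,0.94,0],
    [0.11,0.94,0],
    [0.1,0.94,0],
    [0.1,0.94,0]
  ],
  "twist": [0,0,0,0,0,0,0,0]
}}

```text
t: 43.5
eef_pos: [0.595, -0.3726, 0.105]
ee_rot: [-3.142, 0.0, -0.036]
force: [-0.6, -0.3, -0.4]
width: 0.0147
gripper_force: 20.0
```

Request:
{"op": "play_rows", "data": {
  "travel": [
    [0,0,0.6],
    [0,0,1],
    [0,0,0.9],
    [0,0,0.4],
    [0,0,0.1],
    [0,0,0]
  ],
  "twist": [0,0,0,0,0,0]
}}

```text
t: 44.25
eef_pos: [0.5953, -0.3711, 0.0306]
ee_rot: [3.141, -0.001, -0.036]
force: [0.6, 0.3, -0.2]
width: 0.0144
gripper_force: 20.0
```

Request:
{"op": "play_rows", "data": {
  "travel": [
    [0,0,0.1],
    [0,0,0],
    [0,0,0],
    [0,0,0]
  ],
  "twist": [0,0,0,0],
  "fingers": 0.28
}}

```text
t: 44.75
eef_pos: [0.595, -0.3711, 0.0278]
ee_rot: [3.142, -0.0, -0.036]
force: [-0.0, -0.4, 0.3]
width: 0.0246
gripper_force: 0.0
```

Request:
{"op": "play_rows", "data": {
  "travel": [
    [0,0,-0.6],
    [0,0,-1],
    [0,0,-1],
    [0,0,-1],
    [0,0,-1],
    [-0.5,0,0],
    [0,0,0]
  ],
  "twist": [0,0,0,0,0,0,0]
}}

```text
t: 45.62
eef_pos: [0.5815, -0.3705, 0.1431]
ee_rot: [-3.141, -0.0, -0.037]
force: [0.2, -0.5, -0.5]
width: 0.0246
gripper_force: 0.0
```

```bash
python3 - <<'E'
from h import *
f,s=grab("wrist"); print(s["eef_pos"],s["width"])
for d in models.silhouettes("nut0","wrist"): print("nut",d["confidence"],np.round(d["extent"]),p2w(f,*d["extent"][:2],.008,s).round(4))
go(.568,.074,.147,-.036)
E
python3 nuts.py
```

```text
[ 0.58147053 -0.3704824   0.14312758] 0.02459839940196259
nut 0.91 [317. 220.  17.  22.] [ 0.5962 -0.3715  0.008 ]
nut 0.73 [318. 195.  25.  14.] [ 0.6169 -0.3727  0.008 ]
travel [ -1.21 -17.75  -0.18] twist -0.0
under []
406 [271.7 198. ] [0.5623 0.074 ]
45.725 [ 0.582  -0.3705  0.1423] [-3.141e+00  1.000e-03 -3.600e-02] 0.024595016037082845
```

Two are in the dish. Going for the last nut.

Request:
{"op": "play_rows", "data": {
  "travel": [
    [-0.07,-0.98,0],
    [-0.07,-0.98,0],
    [-0.07,-0.98,0],
    [-0.07,-0.98,0],
    [-0.07,-0.98,0],
    [-0.07,-0.98,0],
    [-0.07,-0.98,0],
    [-0.07,-0.98,0]
  ],
  "twist": [0,0,0,0,0,0,0,0],
  "fingers": 0.4
}}

```text
t: 46.78
eef_pos: [0.5752, -0.172, 0.1426]
ee_rot: [-3.142, 0.0, -0.035]
force: [-0.3, 0.2, 0.4]
width: 0.0349
gripper_force: 0.0
```

Request:
{"op": "play_rows", "data": {
  "travel": [
    [-0.07,-0.98,0],
    [-0.07,-0.98,0],
    [-0.07,-0.98,0],
    [-0.07,-0.98,0],
    [-0.07,-0.98,0],
    [-0.07,-0.98,0],
    [-0.07,-0.98,0],
    [-0.07,-0.98,0]
  ],
  "twist": [0,0,0,0,0,0,0,0]
}}

```text
t: 47.78
eef_pos: [0.5679, 0.0242, 0.1426]
ee_rot: [-3.142, 0.0, -0.035]
force: [0.6, 0.3, -0.0]
width: 0.0349
gripper_force: 0.0
```

Request:
{"op": "play_rows", "data": {
  "travel": [
    [-0.05,-0.98,0],
    [-0.04,-0.98,0],
    [0,0,0]
  ],
  "twist": [0,0,0]
}}

```text
t: 48.15
eef_pos: [0.5676, 0.0735, 0.1426]
ee_rot: [-3.141, -0.0, -0.033]
force: [-0.7, -0.9, 0.5]
width: 0.0351
gripper_force: 0.0
```

```bash
python3 wn.py
```

```text
48.15 [0.5676 0.0735 0.1426] [-3.141 -0.    -0.033] 0.0351
nut 0.65 [315.1 234.4  20.9  17.2] [0.5688 0.0747] res [ 0.   0.  -0.2  0.3]
travel [ 0.05 -0.12  4.86] twist 0.01
```

Request:
{"op": "play_rows", "data": {
  "travel": [
    [0.04,-0.08,0.9],
    [0,0,1],
    [0,0,1],
    [0,0,0.9],
    [0,0,0.6],
    [0,0,0.35],
    [0,0,0.1],
    [0,0,0]
  ],
  "twist": [0,0,0,0,0,0,0,0]
}}

```text
t: 49.25
eef_pos: [0.5696, 0.0733, 0.0217]
ee_rot: [-3.141, -0.001, -0.036]
force: [0.3, -0.2, -0.6]
width: 0.0353
gripper_force: 0.0
```

Request:
{"op": "play_rows", "data": {
  "travel": [
    [0,0,0],
    [0,0,0],
    [0,0,0],
    [0,0,0],
    [0,0,0]
  ],
  "twist": [0,0,0,0,0],
  "fingers": 0,
  "newtons": 20
}}

```text
t: 49.88
eef_pos: [0.5695, 0.0733, 0.0216]
ee_rot: [-3.141, -0.001, -0.036]
force: [-0.3, 0.7, 4.4]
width: 0.014
gripper_force: 20.0
```

Request:
{"op": "play_rows", "data": {
  "travel": [
    [0,0,-0.4],
    [0,0,-1],
    [0,0,-1],
    [0,0,-1],
    [0,0,0]
  ],
  "twist": [0,0,0,0,0]
}}

```text
t: 50.5
eef_pos: [0.5705, 0.0736, 0.1089]
ee_rot: [-3.14, -0.004, -0.036]
force: [0.6, 0.3, -0.7]
width: 0.0145
gripper_force: 20.0
```

```bash
python3 - <<'E'
from h import *
go(.575,-.371,.105,-.036)
E
```

```text
travel [ 0.82 17.77  0.13] twist -0.0
```

Request:
{"op": "play_rows", "data": {
  "travel": [
    [0.04,0.98,0],
    [0.05,0.99,0],
    [0.05,0.99,0],
    [0.05,0.99,0],
    [0.05,0.99,0],
    [0.05,0.99,0],
    [0.05,0.99,0],
    [0.05,0.99,0]
  ],
  "twist": [0,0,0,0,0,0,0,0]
}}

```text
t: 51.5
eef_pos: [0.5712, -0.1256, 0.1058]
ee_rot: [-3.142, 0.001, -0.036]
force: [0.3, 0.0, 0.2]
width: 0.0141
gripper_force: 20.0
```

Request:
{"op": "play_rows", "data": {
  "travel": [
    [0.04,0.99,0],
    [0.05,0.99,0],
    [0.05,0.99,0],
    [0.05,0.99,0],
    [0.05,0.99,0],
    [0.05,0.99,0],
    [0.05,0.99,0],
    [0.05,0.99,0]
  ],
  "twist": [0,0,0,0,0,0,0,0]
}}

```text
t: 52.5
eef_pos: [0.5739, -0.3237, 0.1056]
ee_rot: [-3.141, 0.001, -0.036]
force: [0.2, 0.2, -0.2]
width: 0.0143
gripper_force: 20.0
```

Request:
{"op": "play_rows", "data": {
  "travel": [
    [0.03,0.98,0],
    [0.03,0.98,0],
    [0,0,0.6],
    [0,0,1],
    [0,0,0.9],
    [0,0,0.5],
    [0,0,0.1],
    [0,0,0]
  ],
  "twist": [0,0,0,0,0,0,0,0]
}}

```text
t: 53.5
eef_pos: [0.5745, -0.3721, 0.0292]
ee_rot: [3.141, -0.001, -0.036]
force: [0.5, 0.1, -0.2]
width: 0.0144
gripper_force: 20.0
```

Request:
{"op": "play_rows", "data": {
  "travel": [
    [0,0,0.1],
    [0,0,0],
    [0,0,0],
    [0,0,0]
  ],
  "twist": [0,0,0,0],
  "fingers": 0.28
}}

```text
t: 54.0
eef_pos: [0.5742, -0.3721, 0.0265]
ee_rot: [3.141, -0.0, -0.036]
force: [0.1, -1.2, -0.2]
width: 0.0246
gripper_force: 0.0
```

Request:
{"op": "play_rows", "data": {
  "travel": [
    [0,0,-0.6],
    [0,0,-1],
    [0,0,-1],
    [0,0,-1],
    [0,0,-1],
    [0,0,0]
  ],
  "twist": [0,0,0,0,0,0]
}}

```text
t: 54.75
eef_pos: [0.5755, -0.3728, 0.1452]
ee_rot: [3.14, -0.005, -0.036]
force: [-0.4, 0.2, -0.8]
width: 0.0248
gripper_force: 0.0
```

```bash
python3 - <<'E'
from h import *
f,s=grab("wrist"); print(s["eef_pos"],s["width"])
for d in models.silhouettes("nut0","wrist"): print("nut",d["confidence"],np.round(d["extent"]),p2w(f,*d["extent"][:2],.008,s).round(4))
t,_=grab("top"); print(p2w(t,140,221,.05))
go(.46,.40,.22,-.036)
E
```

```text
[ 0.57553748 -0.37276383  0.14519947] 0.02479790920685282
nut 0.84 [313. 189.  24.  19.] [ 0.6164 -0.3719  0.008 ]
nut 0.64 [316. 213.  18.  19.] [ 0.5963 -0.3729  0.008 ]
[0.49521908 0.40060794 0.05      ]
travel [ -5.67 -30.69  -3.14] twist -0.0
```

Request:
{"op": "play_rows", "data": {
  "travel": [
    [-0.5,0,-0.5],
    [-0.5,0,-0.5],
    [-0.18,-0.96,-0.5],
    [-0.18,-0.96,-0.5],
    [-0.18,-0.96,-0.5],
    [-0.18,-0.96,-0.5],
    [-0.18,-0.96,0],
    [-0.18,-0.96,0]
  ],
  "twist": [0,0,0,0,0,0,0,0],
  "fingers": 0.6
}}

```text
t: 55.9
eef_pos: [0.5271, -0.2242, 0.2174]
ee_rot: [-3.142, -0.001, -0.035]
force: [0.2, 0.3, -0.3]
width: 0.0523
gripper_force: 0.0
```

Request:
{"op": "play_rows", "data": {
  "travel": [
    [-0.14,-0.98,0],
    [-0.14,-0.98,0],
    [-0.14,-0.98,0],
    [-0.14,-0.98,0],
    [-0.14,-0.98,0],
    [-0.14,-0.98,0],
    [-0.14,-0.98,0],
    [-0.14,-0.98,0]
  ],
  "twist": [0,0,0,0,0,0,0,0]
}}

```text
t: 56.9
eef_pos: [0.5057, -0.0276, 0.2171]
ee_rot: [-3.141, -0.001, -0.035]
force: [0.1, -0.5, 0.1]
width: 0.0527
gripper_force: 0.0
```

Request:
{"op": "play_rows", "data": {
  "travel": [
    [-0.14,-0.98,0],
    [-0.14,-0.98,0],
    [-0.14,-0.98,0],
    [-0.14,-0.98,0],
    [-0.14,-0.98,0],
    [-0.14,-0.98,0],
    [-0.14,-0.98,0],
    [-0.14,-0.98,0]
  ],
  "twist": [0,0,0,0,0,0,0,0]
}}

```text
t: 57.9
eef_pos: [0.4845, 0.169, 0.2171]
ee_rot: [-3.141, -0.001, -0.035]
force: [0.3, -0.3, -0.2]
width: 0.0527
gripper_force: 0.0
```

Request:
{"op": "play_rows", "data": {
  "travel": [
    [-0.14,-0.98,0],
    [-0.14,-0.98,0],
    [-0.14,-0.98,0],
    [-0.14,-0.98,0],
    [-0.14,-0.98,0],
    [-0.14,-0.98,0],
    [-0.14,-0.98,0],
    [-0.14,-0.98,0]
  ],
  "twist": [0,0,0,0,0,0,0,0]
}}

```text
t: 58.9
eef_pos: [0.4646, 0.366, 0.2162]
ee_rot: [3.141, 0.0, -0.036]
force: [0.2, 0.1, -0.1]
width: 0.0528
gripper_force: 0.0
```

```bash
python3 - <<'E'
from h import *
f,s=grab("wrist"); print(s["t"],s["eef_pos"],s["ee_rot"],s["q"])
for n in ("gib_grip","holder"):
    for d in models.silhouettes(n,"wrist"): print(n,d["confidence"],np.round(d["extent"]),p2w(f,*d["extent"][:2],.06,s).round(4))
t,_=grab("top")
for n in ("dish","nut0"):
    for d in models.silhouettes(n,"top"): print(n,d["confidence"],np.round(d["extent"]))
P=t["pixels"][160:275,360:500]; a=cv2.resize(P,None,fx=2.5,fy=2.5,interpolation=cv2.INTER_CUBIC)
W=np.zeros((480,640+350,3),np.uint8); W[:,:640]=f["pixels"]; W[:a.shape[0],640:640+a.shape[1]]=a
cv2.imwrite("pics/w9.png",cv2.resize(W,None,fx=.8,fy=.8,interpolation=cv2.INTER_AREA)[:,:,::-1])
E
```

```text
58.9 [0.46458089 0.36600099 0.21622691] [ 3.14142582e+00  4.80375934e-05 -3.63179236e-02] [ 9.97560311e-01  2.43269833e-01 -2.20615409e-01  4.92568486e-05
 -1.10707901e+00  5.36896062e-01]
gib_grip 0.57 [269. 188.  42.  22.] [0.5038 0.4056 0.06  ]
holder 0.68 [308. 183. 163. 103.] [0.5076 0.3714 0.06  ]
dish 0.96 [433. 344.  73.  67.]
dish 0.73 [516. 277.  40.  35.]
dish 0.6 [447. 189.  50.  50.]
nut0 0.5 [165. 155.  33.  30.]
```

View pics/w9.png

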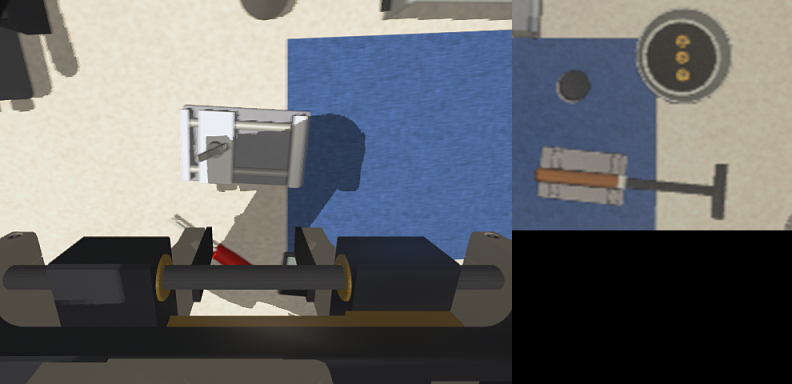

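All three nuts are in the dish and the spudger lies across both bars of the rest. The wing screw is at about (269,188) in the full wrist picture. Next I'll fit its pose.

```bash
cat > wing.py <<'E'
from h import *
from scipy.optimize import minimize
def wing(save=None):
    f,s=grab("wrist"); D=models.silhouettes("gib_grip","wrist"); m=D[0]["pixels"].astype(np.uint8)
    print(s["t"],s["eef_pos"].round(4),s["ee_rot"].round(4),"conf",D[0]["confidence"],m.sum())
    def poly(p):
        c,n=np.cos(p[2]),np.sin(p[2])
        Q=[w2p(f,[p[0]+c*a-n*b,p[1]+n*a+c*b,.057+z],s) for a in(-.019,.019) for b in(-.004,.004) for z in(-.01,.01)]
        return cv2.convexHull((np.array(Q)*16).astype(np.int32).reshape(-1,1,2))
    def cost(p):
        k=np.zeros_like(m); cv2.fillConvexPoly(k,poly(p),1,shift=4); return 1-(k&m).sum()/(k|m).sum()
    x0=p2w(f,*D[0]["extent"][:2],.06,s)[:2]; best=None
    for y in np.arange(0,np.pi,.3):
        r=minimize(cost,[*x0,y],method="Nelder-Mead",options=dict(initial_simplex=[[*x0,y],[x0[0]+.006,x0[1],y],[x0[0],x0[1]+.006,y],[*x0,y+.25]],xatol=1e-4,fatol=1e-4))
        if best is None or r.fun<best.fun: best=r
    print("wing",best.x.round(4),"1-IoU",round(best.fun,3))
    if save:
        P=f["pixels"].copy(); cv2.polylines(P,[(poly(best.x)/16).astype(np.int32)],True,(255,0,0),1)
        u,v=[int(x) for x in D[0]["extent"][:2]]; P=P[max(v-75,0):v+75,u-100:u+100]
        cv2.imwrite(f"pics/{save}.png",cv2.resize(P,None,fx=3,fy=3)[:,:,::-1])
    return best.x
if __name__=="__main__":
    p=wing("wing1"); go(p[0]-.02,p[1],.16,-.036)
E
python3 wing.py
```

```text
59.2 [0.4647 0.3642 0.2161] [ 3.1412e+00  3.0000e-04 -3.6500e-02] conf 0.65 522
wing [0.5027 0.4079 1.9731] 1-IoU 0.292
travel [ 0.65 -1.79  2.25] twist -0.01
```

View pics/wing1.png

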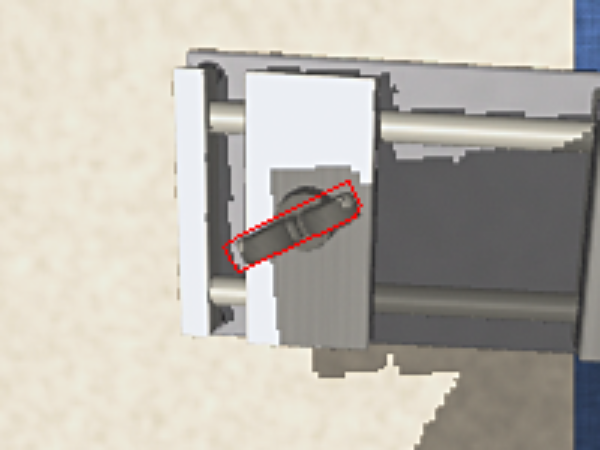

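The fit agrees with the picture: wings centred at (0.503,0.408), pointing along 1.97 rad. I'll approach with yaw 1.97, which leaves room on joint 6 for clockwise turning.

Request:
{"op": "play_rows", "data": {
  "travel": [
    [0.73,-0.9,0],
    [0.73,-0.9,0],
    [0,0,0],
    [0,0,0],
    [0,0,0],
    [0,0,0],
    [0,0,0],
    [0,0,0]
  ],
  "twist": [0,0,-0.9,-0.9,-0.9,-0.9,-0.9,-0.9],
  "fingers": 0.5
}}

```text
t: 60.3
eef_pos: [0.5031, 0.4075, 0.2165]
ee_rot: [-3.142, -0.0, 0.777]
force: [-0.9, 0.1, 0.4]
width: 0.0436
gripper_force: 0.0
```

Request:
{"op": "play_rows", "data": {
  "travel": [
    [0,0,0],
    [0,0,0],
    [0,0,0],
    [0,0,0],
    [0,0,0],
    [0,0,0],
    [0,0,0],
    [0,0,0]
  ],
  "twist": [-0.9,-0.9,-0.9,-0.9,-0.9,-0.9,-0.9,-0.9]
}}

```text
t: 61.3
eef_pos: [0.5031, 0.4075, 0.2165]
ee_rot: [3.141, -0.0, 1.857]
force: [-0.3, 1.0, -0.2]
width: 0.0436
gripper_force: 0.0
```

Request:
{"op": "play_rows", "data": {
  "travel": [
    [0,0,0.5],
    [0,0,0.5],
    [0,0,0]
  ],
  "twist": [-0.8,0,0]
}}

```text
t: 61.68
eef_pos: [0.5025, 0.4072, 0.1901]
ee_rot: [-3.14, 0.001, 1.971]
force: [-0.3, -0.3, -0.1]
width: 0.0442
gripper_force: 0.0
```

```bash
python3 - <<'E'
from wing import *
p=wing("wing2"); s=arm.get_state(); print(s["q"].round(3))
go(p[0],p[1],.060,p[2] if p[2]>1 else p[2]+np.pi)
E
```

```text
61.675 [0.5025 0.4072 0.1901] [-3.1396e+00  1.1000e-03  1.9706e+00] conf 0.88 517
wing [0.5021 0.4069 1.9693] 1-IoU 0.341
[ 0.982  0.351 -0.127  0.    -1.093  2.56 ]
travel [-0.02 -0.05  5.26] twist 0.02
```

Request:
{"op": "play_rows", "data": {
  "travel": [
    [0,-0.05,0.8],
    [0,0,1],
    [0,0,1],
    [0,0,1],
    [0,0,0.8],
    [0,0,0.4],
    [0,0,0.2],
    [0,0,0]
  ],
  "twist": [0,0,0,0,0,0,0,0]
}}

```text
t: 62.78
eef_pos: [0.5019, 0.4078, 0.0617]
ee_rot: [3.141, -0.0, 1.974]
force: [-0.5, -0.2, 0.1]
width: 0.0437
gripper_force: 0.0
```

Request:
{"op": "play_rows", "data": {
  "travel": [
    [0,0,0],
    [0,0,0],
    [0,0,0],
    [0,0,0],
    [0,0,0],
    [0,0,0]
  ],
  "twist": [0,0,0,0,0,0],
  "fingers": 0,
  "newtons": 40
}}

```text
t: 63.52
eef_pos: [0.501, 0.4072, 0.0614]
ee_rot: [-3.14, 0.0, 1.974]
force: [-5.5, -1.0, 5.5]
width: 0.0142
gripper_force: 40.0
```

```bash
cat > st.py <<'E'
from h import *
s=arm.get_state(); print(round(s["t"],2),s["eef_pos"].round(4),"yaw",s["ee_rot"].round(4),"F",s["force"].round(1),"M",s["moment"].round(3),"tau6",s["joint_efforts"][5].round(3),"q6",s["q"][5].round(4),"w",round(s["width"],4))
E
python3 st.py
```

```text
63.52 [0.501  0.4072 0.0614] yaw [-3.1404e+00  2.0000e-04  1.9737e+00] F [-5.5 -1.   5.5] M [-0.435  2.052 -0.005] tau6 0.031 q6 2.561 w 0.0142
```

The 14 mm opening does not fit 8 mm wings, so I'll look before turning.

```bash
python3 - <<'E'
from h import *
f,s=grab("wrist"); u,v=w2p(f,[.502,.407,.06],s).astype(int); print(u,v)
P=f["pixels"][v-90:min(v+90,480),u-120:u+120]; cv2.imwrite("pics/wg.png",cv2.resize(P,None,fx=3,fy=3,interpolation=cv2.INTER_CUBIC)[:,:,::-1])
E
```

```text
315 317
```

View pics/wg.png

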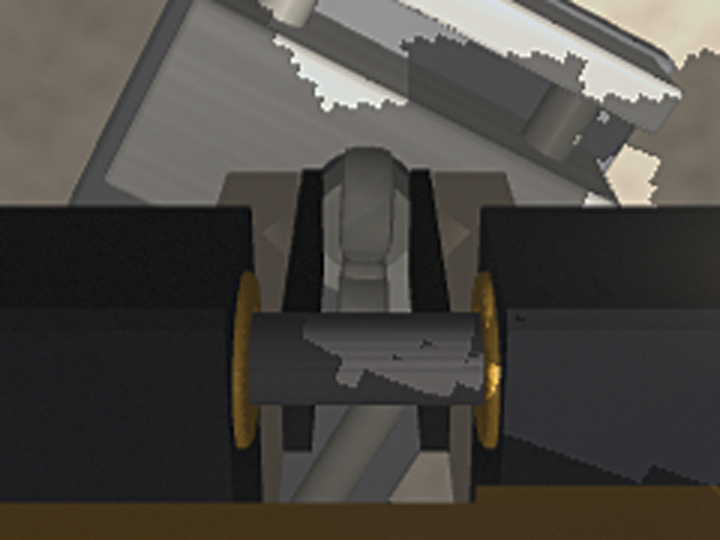

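The pads are closed on the round hub below the wings. I'll open, rise 9 mm so the tips clear the hub, and close on the wings.

Request:
{"op": "play_rows", "data": {
  "travel": [
    [0,0,0],
    [0,0,0],
    [0,0,0],
    [0,0,-0.18],
    [0,0,-0.18],
    [0,0,0]
  ],
  "twist": [0,0,0,0,0,0],
  "fingers": 0.4
}}

```text
t: 64.32
eef_pos: [0.502, 0.4079, 0.071]
ee_rot: [3.141, -0.001, 1.974]
force: [-0.1, 0.1, -0.9]
width: 0.0353
gripper_force: 0.0
```

Request:
{"op": "play_rows", "data": {
  "travel": [
    [0,0,0],
    [0,0,0],
    [0,0,0],
    [0,0,0],
    [0,0,0],
    [0,0,0]
  ],
  "twist": [0,0,0,0,0,0],
  "fingers": 0,
  "newtons": 40
}}

```text
t: 65.08
eef_pos: [0.501, 0.4071, 0.0701]
ee_rot: [-3.14, 0.0, 1.974]
force: [-5.3, -1.0, 2.7]
width: 0.0077
gripper_force: 40.0
```

```bash
python3 st.py
```

```text
65.08 [0.501  0.4071 0.0701] yaw [-3.1402e+00  4.0000e-04  1.9735e+00] F [-5.3 -1.   2.7] M [-0.534  2.003 -0.042] tau6 0.055 q6 2.561 w 0.0077
```

Request:
{"op": "play_rows", "data": {
  "travel": [
    [0,-0.04,0],
    [0,0,0],
    [0,0,0],
    [0,0,0],
    [0,0,0],
    [0,0,0],
    [0,0,0],
    [0,0,0]
  ],
  "twist": [0,0.4,0.5,0.5,0.5,0.5,0.5,0.5]
}}

```text
t: 66.08
eef_pos: [0.5008, 0.407, 0.0701]
ee_rot: [-3.142, 0.0, 1.461]
force: [-2.3, 0.2, -0.4]
width: 0.0073
gripper_force: 40.0
```

```bash
python3 st.py
```

```text
66.08 [0.5008 0.407  0.0701] yaw [-3.1415e+00  2.0000e-04  1.4614e+00] F [-2.3  0.2 -0.4] M [-0.376  0.957  0.077] tau6 0.914 q6 2.0478 w 0.0073
```

Request:
{"op": "play_rows", "data": {
  "travel": [
    [0,0,0],
    [0,0,0],
    [0,0,0],
    [0,0,0],
    [0,0,0],
    [0,0,0],
    [0,0,0],
    [0,0,0]
  ],
  "twist": [0.5,0.5,0.5,0.5,0.5,0.5,0.5,0.5]
}}

```text
t: 67.08
eef_pos: [0.5006, 0.4071, 0.07]
ee_rot: [-3.141, 0.0, 0.861]
force: [-2.1, -0.3, -0.3]
width: 0.0078
gripper_force: 40.0
```

```bash
python3 st.py
```

```text
67.08 [0.5006 0.4071 0.07  ] yaw [-3.1415e+00  3.0000e-04  8.6130e-01] F [-2.1 -0.3 -0.3] M [-0.217  1.216  0.014] tau6 0.914 q6 1.4478 w 0.0078
```

Request:
{"op": "play_rows", "data": {
  "travel": [
    [0,0,0],
    [0,0,0],
    [0,0,0],
    [0,0,0],
    [0,0,0],
    [0,0,0]
  ],
  "twist": [0.4,0.4,0.4,0.3,0,0]
}}

```text
t: 67.82
eef_pos: [0.5006, 0.4071, 0.07]
ee_rot: [-3.141, 0.0, 0.64]
force: [-4.5, 1.2, -2.0]
width: 0.0075
gripper_force: 40.0
```

```bash
python3 st.py
```

```text
67.83 [0.5006 0.4071 0.07  ] yaw [-3.1414e+00  4.0000e-04  6.3960e-01] F [-4.5  1.2 -2. ] M [1.100e-02 1.453e+00 1.000e-03] tau6 -0.002 q6 1.2261 w 0.0075
```

Request:
{"op": "play_rows", "data": {
  "travel": [
    [0,0,0],
    [0,0,0],
    [0,0,0],
    [0,0,0]
  ],
  "twist": [0.2,0.2,0.2,0]
}}

```text
t: 68.32
eef_pos: [0.5006, 0.4071, 0.0701]
ee_rot: [-3.142, 0.0, 0.548]
force: [-4.0, 1.3, -3.6]
width: 0.0075
gripper_force: 40.0
```

```bash
python3 st.py
```

```text
68.33 [0.5006 0.4071 0.0701] yaw [-3.1415e+00  4.0000e-04  5.4800e-01] F [-4.   1.3 -3.6] M [0.338 1.737 0.04 ] tau6 -0.281 q6 1.1346 w 0.0075
```

Request:
{"op": "play_rows", "data": {
  "travel": [
    [0,0,0],
    [0,0,0],
    [0,0,0],
    [0,0,0],
    [0,0,0]
  ],
  "twist": [0.2,0.2,0.3,0.3,0]
}}

```text
t: 68.95
eef_pos: [0.5006, 0.4072, 0.0701]
ee_rot: [-3.142, 0.0, 0.397]
force: [-4.5, 1.0, -4.4]
width: 0.0077
gripper_force: 40.0
```

```bash
python3 st.py
```

```text
68.95 [0.5006 0.4072 0.0701] yaw [-3.1415e+00  4.0000e-04  3.9680e-01] F [-4.5  1.  -4.4] M [ 0.551  1.926 -0.013] tau6 -0.309 q6 0.9833 w 0.0077
```

Request:
{"op": "play_rows", "data": {
  "travel": [
    [0,0,0.01],
    [0,0,0],
    [0,0,0],
    [0,0,0],
    [0,0,0]
  ],
  "twist": [0.2,0.2,0.3,0.3,0]
}}

```text
t: 69.58
eef_pos: [0.5006, 0.4072, 0.07]
ee_rot: [-3.141, 0.0, 0.247]
force: [-5.9, 2.3, -2.9]
width: 0.0076
gripper_force: 40.0
```

```bash
python3 st.py
```

```text
69.58 [0.5006 0.4072 0.07  ] yaw [-3.1415e+00  3.0000e-04  2.4690e-01] F [-5.9  2.3 -2.9] M [0.537 2.189 0.023] tau6 -0.308 q6 0.8333 w 0.0076
```

Request:
{"op": "play_rows", "data": {
  "travel": [
    [0,0,0.01],
    [0,0,0],
    [0,0,0],
    [0,0,0],
    [0,0,0]
  ],
  "twist": [0.2,0.2,0.2,0.2,0]
}}

```text
t: 70.2
eef_pos: [0.5006, 0.4072, 0.07]
ee_rot: [3.141, 0.0, 0.128]
force: [-6.3, 1.4, -2.7]
width: 0.0077
gripper_force: 40.8
```

```bash
python3 st.py
```

```text
70.2 [0.5006 0.4072 0.07  ] yaw [3.1414e+00 1.0000e-04 1.2840e-01] F [-6.3  1.4 -2.7] M [0.395 2.36  0.657] tau6 -0.83 q6 0.7143 w 0.0077
```

The moment has jumped to 0.66 N m, so the screw has bottomed. I'll ease back in small steps to find the neutral yaw.

Request:
{"op": "play_rows", "data": {
  "travel": [
    [0,0,0],
    [0,0,0],
    [0,0,0]
  ],
  "twist": [-0.1,0,0]
}}

```text
t: 70.58
eef_pos: [0.5006, 0.4072, 0.0699]
ee_rot: [3.141, 0.0, 0.144]
force: [-5.6, 0.9, -2.5]
width: 0.0073
gripper_force: 40.5
```

```bash
python3 st.py
```

```text
70.58 [0.5006 0.4072 0.0699] yaw [3.1415e+00 1.0000e-04 1.4360e-01] F [-5.6  0.9 -2.5] M [0.351 2.36  0.561] tau6 -0.538 q6 0.7297 w 0.0073
```

Request:
{"op": "play_rows", "data": {
  "travel": [
    [0,0,0],
    [0,0,0],
    [0,0,0]
  ],
  "twist": [-0.1,0,0]
}}

```text
t: 70.95
eef_pos: [0.5006, 0.4073, 0.0699]
ee_rot: [3.142, 0.0, 0.158]
force: [-6.6, 0.2, -1.8]
width: 0.0075
gripper_force: 40.3
```

```bash
python3 st.py
```

```text
70.95 [0.5006 0.4073 0.0699] yaw [3.1416e+00 1.0000e-04 1.5830e-01] F [-6.6  0.2 -1.8] M [0.417 2.328 0.421] tau6 -0.426 q6 0.7445 w 0.0075
```

Request:
{"op": "play_rows", "data": {
  "travel": [
    [0,0,0],
    [0,0,0],
    [0,0,0]
  ],
  "twist": [-0.1,0,0]
}}

```text
t: 71.32
eef_pos: [0.5006, 0.4072, 0.0699]
ee_rot: [3.142, 0.0, 0.173]
force: [-6.0, 1.2, -1.7]
width: 0.0077
gripper_force: 40.1
```

```bash
python3 st.py
```

```text
71.33 [0.5006 0.4072 0.0699] yaw [3.1416e+00 2.0000e-04 1.7300e-01] F [-6.   1.2 -1.7] M [0.446 2.402 0.281] tau6 -0.27 q6 0.7593 w 0.0077
```

Request:
{"op": "play_rows", "data": {
  "travel": [
    [0,0,0],
    [0,0,0],
    [0,0,0],
    [0,0,0],
    [0,0,0],
    [0,0,0],
    [0,0,0],
    [0,0,0]
  ],
  "twist": [-0.4,-0.6,-0.6,-0.6,-0.6,-0.6,-0.6,-0.6]
}}

```text
t: 72.32
eef_pos: [0.5007, 0.407, 0.07]
ee_rot: [-3.142, 0.0, 0.865]
force: [-5.4, 0.7, -0.8]
width: 0.0075
gripper_force: 40.0
```

Request:
{"op": "play_rows", "data": {
  "travel": [
    [0,0,-0.01],
    [0,0,0],
    [0,0,0],
    [0,0,0],
    [0,0,0],
    [0,0,0],
    [0,0,0],
    [0,0,0]
  ],
  "twist": [-0.6,-0.6,-0.6,-0.6,-0.6,-0.6,-0.6,-0.6]
}}

```text
t: 73.32
eef_pos: [0.5009, 0.407, 0.0702]
ee_rot: [3.142, 0.0, 1.585]
force: [-3.8, 0.3, -2.1]
width: 0.0073
gripper_force: 40.0
```

Request:
{"op": "play_rows", "data": {
  "travel": [
    [0,0,0],
    [0,0,0],
    [0,0,0],
    [0,0,0],
    [0,0,0]
  ],
  "twist": [-0.6,-0.4,-0.31,0,0]
}}

```text
t: 73.95
eef_pos: [0.5009, 0.4071, 0.0702]
ee_rot: [3.141, 0.0, 1.779]
force: [-3.8, -0.3, -0.8]
width: 0.0077
gripper_force: 40.0
```

```bash
python3 st.py
```

```text
73.95 [0.5009 0.4071 0.0702] yaw [3.1414e+00 1.0000e-04 1.7788e+00] F [-3.8 -0.3 -0.8] M [-0.19   1.386 -0.05 ] tau6 -0.004 q6 2.3652 w 0.0077
```

Request:
{"op": "play_rows", "data": {
  "travel": [
    [0,0,0],
    [0,0,0],
    [0,0,0],
    [0,0,0],
    [0,0,0]
  ],
  "twist": [0,0,0,0,0],
  "fingers": 0.5
}}

```text
t: 74.58
eef_pos: [0.5009, 0.4072, 0.0701]
ee_rot: [3.141, -0.0, 1.78]
force: [1.2, 0.3, 0.2]
width: 0.0431
gripper_force: 0.0
```

Request:
{"op": "play_rows", "data": {
  "travel": [
    [0,0,-0.5],
    [0,0,-0.9],
    [0,0,-1],
    [0,0,-1],
    [0,0,-1],
    [0,0,-0.4],
    [0,0,0],
    [0,0,0]
  ],
  "twist": [0,0,0,0,0,0,0,0]
}}

```text
t: 75.58
eef_pos: [0.5004, 0.4067, 0.189]
ee_rot: [-3.14, 0.001, 1.78]
force: [-0.5, 0.1, -0.3]
width: 0.0437
gripper_force: 0.0
```

```bash
python3 - <<'E'
from wing import *
p=wing("wing3"); print(p[2]%np.pi)
t,_=grab("top"); s,_=grab("scene")
a=cv2.resize(t["pixels"][120:310,100:545],(800,342),interpolation=cv2.INTER_CUBIC); cv2.imwrite("pics/fin.png",a[:,:,::-1])
for o in ("spudger","dish","tub","tape","phone","driver","syringe","bottle"): print(o,[(round(d["confidence"],2),np.round(d["extent"]).astype(int).tolist()) for d in models.boxes_of(o,"top")][:3])
E
```

```text
75.575 [0.5004 0.4067 0.189 ] [-3.1402e+00  9.0000e-04  1.7800e+00] conf 0.92 551
wing [0.503  0.4044 1.784 ] 1-IoU 0.35
1.783956175792185
spudger [(0.81, [420, 254, 94, 30])]
dish [(0.92, [447, 189, 47, 50]), (0.73, [433, 347, 69, 66]), (0.56, [516, 277, 41, 35])]
tub [(0.73, [391, 202, 17, 20])]
tape [(0.86, [402, 145, 30, 30])]
phone [(0.57, [200, 302, 61, 37])]
driver [(0.85, [137, 279, 43, 38])]
syringe [(0.72, [389, 201, 18, 21]), (0.57, [517, 218, 28, 44])]
bottle [(0.68, [164, 156, 35, 31])]
```

View pics/fin.png

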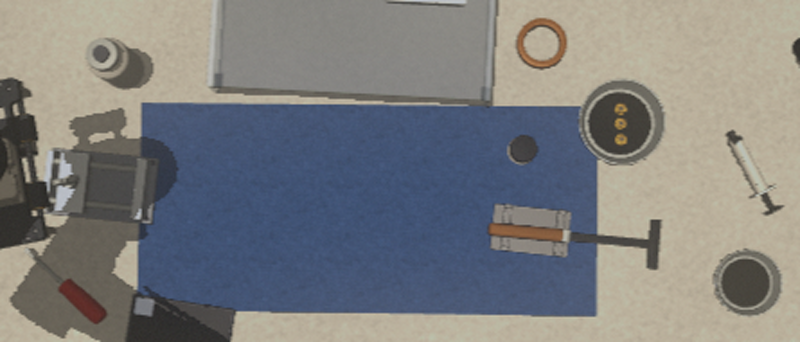

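The final view shows three nuts in the middle dish at (620,124) and the spudger across both bars at (530,233). No nut is left under the riser, and the other things have not moved. The wing is at 1.78 rad, a quarter turn back from the bottom. Handing in.

```bash
python3 -c "
from station import arm; print(arm.job_done())"
```

```text
the job is handed in; nothing more can be done
None
```

The job is done and handed in at about 76 s of the 210 s: all three nuts are in the middle-sized dish, the spudger is back across both bars of its rest, and the gib screw was turned in until it bottomed, then backed off a quarter turn; nothing else had moved in the last top view.

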